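# Repack the gauge case and print its labels

### The job

Put the gauges that lie loose on the bench back into the gauge case: press each one fully home into the cutout of its own shape in the black insert, where spring tongues hold it. When all of them are seated, print two labels, one for the lid and one for the base: each time push the button of the label trigger down to its halfway stop, keep it there for about a second, then push it fully down and let it come right up again. Leave the other things on the bench where they are.

Things in the scene. Friction and masses are not known exactly. Their poses are not given: they have to be found in the camera images.
- case: Low open gauge case, fixed to the bench, 160 mm (its x) by 124 mm (its y); grey rim 19 mm high, flat black insert's top at 18 mm, four cutouts 12 mm deep (floor at 6 mm), each 1.5 mm wider than its part on every side. Origin: centre of the underside. Two spring tongues in each cutout stop a part 8 mm above the floor; 5 to 12 N from above press it home, 14 mm proud of the insert.
- dial_cutout (a point): Where the centre (half-way up) of the fully seated dial gauge comes to lie: 13 mm above the cutout's floor, 1 mm above the insert's top face; axes match the seated part's. Round cutout with a channel for the stem along +x; in the case's frame at (-50, +31) mm.
- feeler_cutout (a point): Where the centre (half-way up) of the fully seated feeler pack comes to lie: 13 mm above the cutout's floor, 1 mm above the insert's top face; axes match the seated part's. Plain oblong cutout, long along x; in the case's frame at (-38, -31) mm.
- depth_cutout (a point): Where the centre (half-way up) of the fully seated depth gauge comes to lie: 13 mm above the cutout's floor, 1 mm above the insert's top face; axes match the seated part's. T-shaped cutout, crossbar at the -x end; in the case's frame at (+38, +31) mm.
- vblock_cutout (a point): Where the centre (half-way up) of the fully seated V-block comes to lie: 13 mm above the cutout's floor, 1 mm above the insert's top face; axes match the seated part's. Broad oblong cutout, long along x; in the case's frame at (+36, -31) mm.
- dial_centre (a point): Dial gauge, aluminium, loose, about 0.12 kg (may be absent): round body 40 mm across and 26 mm high with a white dial face on top; a steel stem 12 mm wide, from 2 to 16 mm above the underside, runs along its +x to 44 mm from the body's axis. Point: on the body's axis, 13 mm above the underside; z up. Its foot edges are chamfered 1.5 mm. Best grasped across y.
- feeler_centre (a point): Feeler gauge pack, steel, loose, about 0.12 kg (may be absent): oblong 62 mm along its x, 22 mm along y, 26 mm high, fine dark lines along the top. Fits either way round. Point: its centre, 13 mm above the underside; z up. Foot edges chamfered 1.5 mm.
- depth_centre (a point): T-shaped depth gauge, steel, loose, about 0.13 kg (may be absent), 26 mm high: crossbar from x = -32 to -14 mm, 40 mm along y; beam on to x = +32 mm, 18 mm along y. Point: on the beam's axis, 13 mm above the underside; z up. Foot edges chamfered 1.5 mm. Best grasped across the beam (y) here.
- vblock_centre (a point): V-block, dark steel, loose, about 0.14 kg (may be absent): 44 mm along its x, 34 mm along y, 26 mm high, a V groove 17 mm wide and 9.5 mm deep along x in the top. Fits either way round. Point: its centre, 13 mm above the underside; z up. Foot edges chamfered 1.5 mm.
- trigger_top (a point): Centre of the top face of the label trigger's black round button (34 mm across, 10 mm thick), 66 mm above the bench when up; moves down with the button. The button stands on a grey housing 54 x 70 x 40 mm, fixed to the bench.
- trigger_first (a joint): Travel of the button down to its halfway stop, m: 0 up, 0.008 at the halfway stop (light spring, 0.6 to 2 N).
- trigger_second (a joint): Further travel of the button beyond the halfway stop, m: 0 until the stop is overcome, 0.008 fully down (6 N to start, 8.4 N at the bottom). Both spring back.
- spanner: Combination spanner, 29 x 147 x 10 mm, lying behind the case; a bystander, to be left alone. Origin: centre of its underside. The bench ends just behind it, at x = 0.69 m, and at y = -0.18 m on the right; tools hang on the back wall from about 0.48 m up.
- tape_measure: Tape measure, 62 x 94 x 38 mm, lying on the robot's side of the loose gauges; a bystander, to be left alone. Origin: centre of its underside. To the left of the gauges a fixed parts cabinet, about 210 mm high, spans x = 0.29 to 0.58 m; its face, with drawers standing out a little, comes to y = 0.27 m: mind the gripper there.
- offcut: Wooden offcut, 40 x 80 x 40 mm, lying on the robot's side of the loose gauges; a bystander, to be left alone. Origin: centre of its underside.

How it is judged (in metres and radians):
On the way, in this order (a step that is already met when the one before it is completed fails the run):
1. every loose gauge is pressed home in its own cutout (distance between dial_centre and dial_cutout below 0.0035 m and angle between the x axis of dial_centre and the x axis of dial_cutout, either way round below 0.07 rad and angle between each of dial_centre, feeler_centre, depth_centre, vblock_centre's own z axis and vertical below 0.07 rad and distance between feeler_centre and feeler_cutout below 0.0035 m and angle between the x axis of feeler_centre and the x axis of feeler_cutout, either way round below 0.07 rad and distance between depth_centre and depth_cutout below 0.0035 m and angle between the x axis of depth_centre and the x axis of depth_cutout, either way round below 0.07 rad and distance between vblock_centre and vblock_cutout below 0.0035 m and angle between the x axis of vblock_centre and the x axis of vblock_cutout, either way round below 0.07 rad), for 0.2 s.
2. first label: the button is held at its halfway stop (value of joint trigger_first above 0.006 m and value of joint trigger_second below 0.002 m), for 0.5 s.
3. first label: the button is pushed fully down (value of joint trigger_second above 0.006 m), for 0.05 s.
4. first label: the button comes up again (value of joint each of trigger_first, trigger_second below 0.002 m), for 0.1 s.
5. second label: the button is held at its halfway stop (all of step 2), for 0.5 s.
6. second label: the button is pushed fully down (value of joint trigger_second above 0.006 m), for 0.05 s.
At the end, for the whole second after the job is handed in: Every gauge that was on the bench sits in its own cutout, its centre within 3.5 mm of the seated point, turned and tilted less than 0.07 rad from it; the button is up again (each travel under 2 mm) (all of step 1 and all of step 4); the robot touches nothing.
It fails at once if the spanner is pushed more than 30 mm (distance of spanner from where it was at the start of the episode above 0.03 m).
It fails at once if the tape measure is pushed more than 30 mm (distance of tape_measure from where it was at the start of the episode above 0.03 m).
It fails at once if the offcut is pushed more than 30 mm (distance of offcut from where it was at the start of the episode above 0.03 m).
Of dial_gauge, feeler_pack, depth_gauge, v_block only 3 to 4 are there at a start; the rules pass over those that are not, and their reading is None.
At some moment in a run one of dial_gauge, feeler_pack, depth_gauge, v_block may be knocked a few centimetres aside while the robot is not near it.
Once in a run the grip may slacken for a moment while it holds something.
It also fails if it takes over 210 s, if anything falls off the work surface, if the arm or the gripper's body presses on something with over 40 N, if the wrist force passes 120 N, or if a joint passes its speed limit or range.

### The arm

A 6-joint arm with a two-finger parallel gripper is mounted at the origin on the work surface; the furniture and walls round the work are solid. World frame = base frame: x ahead of the robot, y to its left, z up, the work surface at z = 0. Lengths are in m, angles in degrees, forces in N, time in s.
With the tool pointing down it reaches from about 0.375 to 0.9 m from the base axis. Payload 3.1 kg.
Tool frame: the origin (TCP) lies on the centre line of the jaws, within the pads' length; the fingertips stand 14 mm ahead of it and the grasp point (between the pads) lies 5 mm behind it (bot.tips_ahead is the distance from the TCP to the fingertips, in m); z points along the fingers, y is the line along which they close (so a half turn about z gives the same grasp; the last joint's range is limited). The gripper opens to 87 mm and grips with 3 to 60 N. Pads are 19 mm wide; open, the fingers measure 117 mm over their backs; the gripper's body (75 mm by 190 mm) begins 51 mm behind the grasp point.
Start: joints at [-74.513, 30.224, 82.088, -0, 67.689, -10.227], TCP at [0.271, -0.563, 0.203] pointing down, gripper open.
Joint ranges: [-176.69, 176.69], [-43.24, 126.21], [12.49, 139.97], [-82, 262], [0, 151.66], [-163.58, 163.58]. Speed limits (degrees/s): [159.86, 159.86, 180, 180, 180, 180].

### API

Orientations are given as a 3x3 rotation matrix whose columns are the frame's x, y, z axes.
In Python, from rig import bot gives the robot as it stands.
- The arm moves only by the tool play_rows, never from a script. Its argument "moves" is a list that holds one entry, the list of rows, each a list of 6 numbers: the shift along the tool's x, y, z in mm, then the turn, a rotation vector about the tool's x, y, z in rad. A call has 1 to 5 rows; each row shifts and turns the commanded pose from where the row before left it, along the tool's axes as they then stand; what a row does not reach is not made up. A row lasts 1/10 s, in which the tool goes at most 50 mm and 8.59 degrees, less where a joint would pass 70% of its speed; a pose out of reach is approached as far as the arm can. A call with a gripper value outside its range is refused whole. "fingers" is the opening, from -1 (shut) to 1 (fully open), set as the call begins (left out, the last holds). The fingers move at their own pace and stop on an object; the grip force is fixed at half the most. Time passes only in rows, so rows that do not move let the fingers close. It gives the time, the measured TCP pose, the force, the opening and the grip force at its end, in the units of the state.
- bot.read_state(): the state, without advancing time (a new reading comes with each control period).
- bot.capture(name): name is "side" or "top"; returns a dict with "image" (480x640x3 uint8, blue, green, red), "fx", "fy", "cx", "cy" (pixels), "R" (3x3) and "t" (3): a world point X has camera coordinates R X + t. Camera axes: x right, y down, z forward; pixel columns grow to the right and rows downward; lengths in m; the calibration is good to about 2 mm. A picture is of the moment at which its call begins. There is no depth.
- bot.hand_in(): hands the job in; it is judged then, once.
Trained networks look in a picture, given as the dict that the camera call returned (one of the last four; its "shot" number tells which), for a name from the list of things; names that differ only in an ending like _2 or _b are one class to them, and where a whole thing is asked for, a point or a joint stands for the part that bears it (a point fixed in the world has none). Each returns a list of dicts, best first, with "confidence" (0 to 1); they miss things now and then, are a little off and sometimes report something else, mostly with a low value. They report only what shows in the picture. A call takes as long as a camera call.
- bot.search_frame(picture, query): "centre" ([column, row] in pixels, amid what is visible of it).
- bot.silhouettes(picture, query): "pixels" (480x640 bool, what is visible of it) and "centre" ([column, row] in pixels, amid what is visible of it).
- bot.pinpoint(picture, query): "centre" ([column, row] in pixels: a listed point, or the origin of a listed thing).
The state is a dict: "time_s": time; "joint_positions": joint angles; "qvel": joint speeds; "tau": joint torques, N m; "position": TCP position; "tcp_rot": TCP orientation; "force": force on the tool from outside, world axes, zero at the start; "moment": the same for the moment, N m; "opening": opening from 0.0 (shut) to 1.0 (fully open); "grasp_force": force on a finger pad.
Only numpy, scipy, OpenCV 4.12 (cv2) and the standard library are available. Lean on these libraries where they do the work, as an engineer would, in place of code of your own. Each camera call takes 0.05 s, during which the arm holds its last target. There are 200 camera calls.

## Working session

There is one attempt and no reset: what is moved stays moved. The work goes in short steps, Python scripts to look and compute and a tool call to move; the robot and the scene stay as the last step left them, time stands still between calls to the robot, and variables do not carry over. Pictures are saved under pics/ and viewed, at most 14 in all, crops included, and the job is handed in when it is done.

Besides the shell and the picture viewer there is one more tool, called after ">>>" in YAML: its name, and indented under it one key for each argument. play_rows: Moves the arm, as the interface text tells. Its arguments: {"type":"object","properties":{"moves":{"type":"array","items":{"type":"array","items":{"type":"array","items":{"type":"number"}}}},"fingers":{"type":"number"}},"required":["moves"]}

```bash
ls; mkdir -p pics
cat > h.py <<'E'
import numpy as np, cv2
from rig import bot
def ray(p,uv,z):
    R=np.array(p["R"]);t=np.array(p["t"]).ravel()
    d=R.T@np.array([(uv[0]-p["cx"])/p["fx"],(uv[1]-p["cy"])/p["fy"],1.]);c=-R.T@t
    return c+d*(z-c[2])/d[2]
def proj(p,X):
    x=np.array(p["R"])@np.array(X)+np.array(p["t"]).ravel()
    return np.array([p["fx"]*x[0]/x[2]+p["cx"],p["fy"]*x[1]/x[2]+p["cy"]])
E
python3 - <<'E'
from h import *
s=bot.read_state();print(s["time_s"],s["position"],s["tcp_rot"],s["opening"],bot.tips_ahead)
for n in("top","side"):
    p=bot.capture(n);cv2.imwrite(f"pics/{n}0.png",p["image"])
    R=np.array(p["R"]);print(n,-R.T@np.array(p["t"]).ravel(),p["fx"])
    for q,z in [("case",0),("dial_cutout",.019),("feeler_cutout",.019),("depth_cutout",.019),("vblock_cutout",.019),("dial_centre",.013),("feeler_centre",.013),("depth_centre",.013),("vblock_centre",.013),("trigger_top",.066),("spanner",0),("tape_measure",0),("offcut",0)]:
        for r in bot.pinpoint(p,q)[:2]:
            print(q,np.round(r["centre"],1),round(r["confidence"],2),np.round(ray(p,r["centre"],z)*1000,1)[:2])
E
```

```text
pics
0.0 [ 0.27099374 -0.5623405   0.20178411] [[ 9.00970970e-01  4.33879008e-01 -5.63900013e-04]
 [ 4.33879202e-01 -9.00968696e-01  2.06067476e-03]
 [ 3.86027261e-04 -2.10127263e-03 -9.99997718e-01]] 1.001769614610867 0.014
top [0.38775486 0.05628259 0.91516314] 483.49243441291867
case [416.4 227.4] 0.78 [499.2 -96.7]
dial_cutout [407.2 254.7] 0.77 [446.3 -74.6]
feeler_cutout [439.2 240.6] 0.56 [ 471.3 -134.9]
depth_cutout [397.8 209.5] 0.65 [531.4 -60.1]
vblock_cutout [332.2 297.2] 0.66 [370.9  66. ]
vblock_cutout [427.4 200.3] 0.55 [ 547.7 -116.2]
dial_centre [290.9 202.7] 0.68 [549.5 140.8]
feeler_centre [336.7 206.2] 0.7 [541.   54.3]
feeler_centre [298.2 147.1] 0.66 [657.3 125.8]
depth_centre [334.  250.5] 0.65 [457.3  61. ]
vblock_centre [287.3 249.9] 0.79 [460.1 148.4]
vblock_centre [332.1 298.7] 0.61 [368.   66.3]
trigger_top [331.5 297.3] 0.57 [371.6  66.7]
trigger_top [297.7 149.6] 0.5 [636.9 122.7]
spanner [397.1 142.2] 0.87 [666.9 -65.7]
tape_measure [262.4 318.8] 0.79 [333.  197.4]
tape_measure [397.5 142. ] 0.22 [667.2 -66.5]
offcut [331.1 296.9] 0.87 [371.1  68.2]
off
[... 170 characters left out ...]
[ 469.  -132.7]
feeler_cutout [343.  321.1] 0.71 [ 539.1 -120.1]
depth_cutout [335.4 296.2] 0.82 [535.4 -61.4]
depth_cutout [289.  305.4] 0.62 [450.8 -75.3]
vblock_cutout [345.  321.2] 0.95 [ 542.4 -120.6]
vblock_cutout [406.4 301.8] 0.63 [659.4 -87.3]
dial_centre [326.7 229.9] 0.69 [548.9 139.8]
feeler_centre [328. 257.] 0.55 [538.9  52.2]
depth_centre [286.  255.4] 0.97 [455.8  64.8]
vblock_centre [289.2 232.1] 0.78 [468.1 139.4]
trigger_top [409.  304.2] 0.56 [ 642.7 -135.2]
trigger_top [373.8 210.9] 0.53 [643.9 127.4]
spanner [408.9 302.1] 0.88 [671.6 -71.4]
tape_measure [226.8 223.6] 0.89 [334.1 198.7]
tape_measure [288.6 256.8] 0.45 [461.6  74.9]
offcut [241.1 265.8] 0.62 [365.9  56.7]
```

View pics/top0.png

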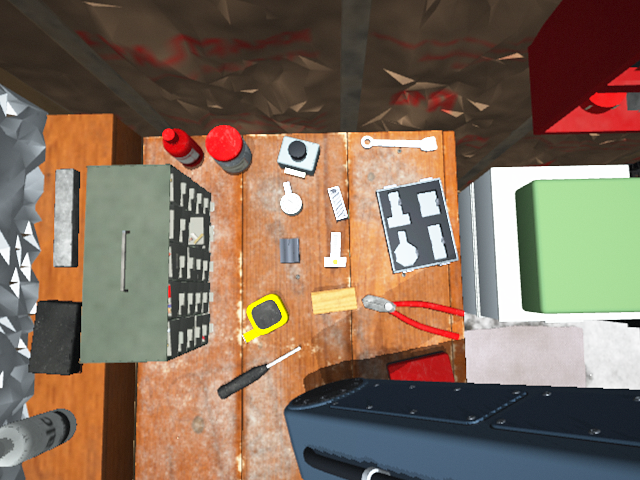

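View pics/side0.png

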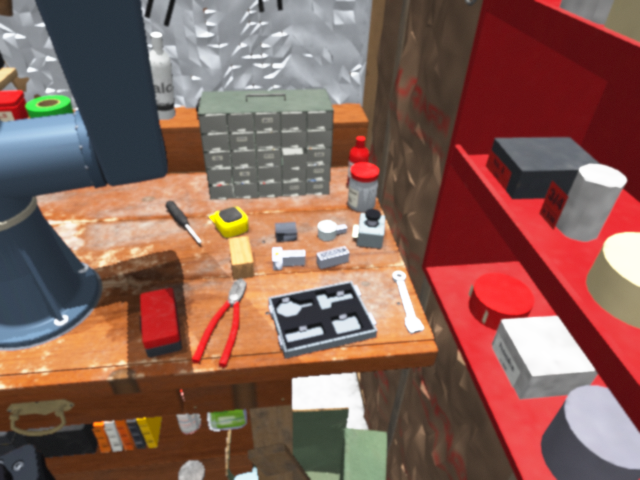

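Top picture: case at about (416,227), its cutouts dial (405,250), feeler (437,240), depth (397,208) and V-block (428,203). All four gauges are loose: dial (290,203), feeler (337,204), depth (335,250), V-block (289,250). The trigger is at (298,150). The side picture shows the same arrangement. Next I fit shape outlines to the network masks.

```bash
cat >> h.py <<'E'
from scipy.optimize import minimize
def rect(x0,x1,y0,y1): return np.array([[x0,y0],[x1,y0],[x1,y1],[x0,y1]])
a=np.linspace(0,2*np.pi,32,endpoint=False)
# prisms: (polygon mm, z0, z1)
M={"case":[(rect(-80,80,-62,62),0,19)],
"dial_centre":[(20*np.c_[np.cos(a),np.sin(a)],0,26),(rect(0,44,-6,6),2,16)],
"feeler_centre":[(rect(-31,31,-11,11),0,26)],
"depth_centre":[(rect(-32,-14,-20,20),0,26),(rect(-15,32,-9,9),0,26)],
"vblock_centre":[(rect(-22,22,-17,17),0,26)],
"trigger_top":[(17*np.c_[np.cos(a),np.sin(a)],56,66),(rect(-27,27,-35,35),0,40)]}
def render(p,name,q,z=0,S=4):
    m=np.zeros((480*S,640*S),np.uint8);c,s=np.cos(q[2]),np.sin(q[2])
    for poly,z0,z1 in M[name]:
        P=poly@np.array([[c,s],[-s,c]])/1000+np.array(q[:2])
        pts=[proj(p,[x,y,zz/1000+z]) for zz in(z0,z1) for x,y in P]
        h=cv2.convexHull(np.float32(pts));cv2.fillPoly(m,[np.int32(np.round((h+.5)*S*16-8))],1,shift=4)
    return cv2.resize(m.astype(np.float32),(640,480),interpolation=cv2.INTER_AREA)
def fit(views,name,q0,z=0,sel=0):
    T=[(p,cv2.GaussianBlur(np.float32(k),(0,0),1)) for p,k in views]
    def cost(v):
        q=[v[0]/1000,v[1]/1000,v[2]/50]
        return sum(((cv2.GaussianBlur(render(p,name,q,z),(0,0),1)-k)**2).sum()/k.sum() for p,k in T)
    v0=np.array([q0[0]*1000,q0[1]*1000,q0[2]*50])
    b=None
    for _ in range(2):
        r=minimize(cost,v0,method="Nelder-Mead",options=dict(initial_simplex=v0+np.array([[0,0,0],[5,0,0],[0,5,0],[0,0,5]]),xatol=.05,fatol=1e-4,maxiter=120))
        v0=r.x
    return np.round([r.x[0],r.x[1],np.degrees(r.x[2]/50)],1),round(r.fun,3)
def mask(p,name,near,z=.01):
    uv=proj(p,[near[0],near[1],z]);L=bot.silhouettes(p,name)
    L=[r for r in L if np.hypot(*(np.array(r["centre"])-uv))<15]
    return max(L,key=lambda r:r["confidence"])["pixels"] if L else None
E
cat > look.py <<'E'
import sys
from h import *
G={"case":(.5,-.098,.2),"dial_centre":(.55,.14,0),"feeler_centre":(.54,.053,.2),"depth_centre":(.457,.062,0),"vblock_centre":(.462,.145,0),"trigger_top":(.64,.125,-.2)}
V={n:bot.capture(n) for n in("top","side")}
for n in sys.argv[1:] or G:
    K=[(p,mask(p,n,G[n])) for p in V.values()]
    for l,v in (("both",K),("top",K[:1]),("side",K[1:])):
        v=[x for x in v if x[1] is not None]
        if v: print(n,l,*fit(v,n,G[n]))
E
time python3 look.py
python3 - <<'E'
import cv2
i=cv2.imread("pics/top0.png")[120:290,240:470];cv2.imwrite("pics/c0.png",cv2.resize(i,None,fx=3.4,fy=3.4,interpolation=cv2.INTER_CUBIC))
E
```

```text
case both [503.4 -95.9  10.5] 0.031
case top [502.3 -93.7  10.3] 0.007
case side [504.3 -97.7  10.4] 0.005
dial_centre both [547.2 139.9  13.4] 0.071
dial_centre top [546.1 140.9  13.5] 0.016
dial_centre side [548.2 138.   12.1] 0.013
feeler_centre both [546.3  53.2  14.3] 0.101
feeler_centre top [544.5  53.9  15.6] 0.002
feeler_centre side [548.3  50.6  12.9] 0.041
depth_centre both [459.1  59.1  -2.4] 0.07
depth_centre top [457.8  59.6  -2.5] 0.008
depth_centre side [460.6  56.2  -3.2] 0.016
vblock_centre both [459.9 144.4   2. ] 0.065
vblock_centre top [458.7 144.8   1.2] 0.012
vblock_centre side [461.3 142.3  -0.6] 0.028
trigger_top both [640.1 119.9   7. ] 4.024
trigger_top top [640.1 119.9   7. ] 4.024
real	0m10.877s
user	0m13.457s
sys	0m1.703s
```

View pics/c0.png

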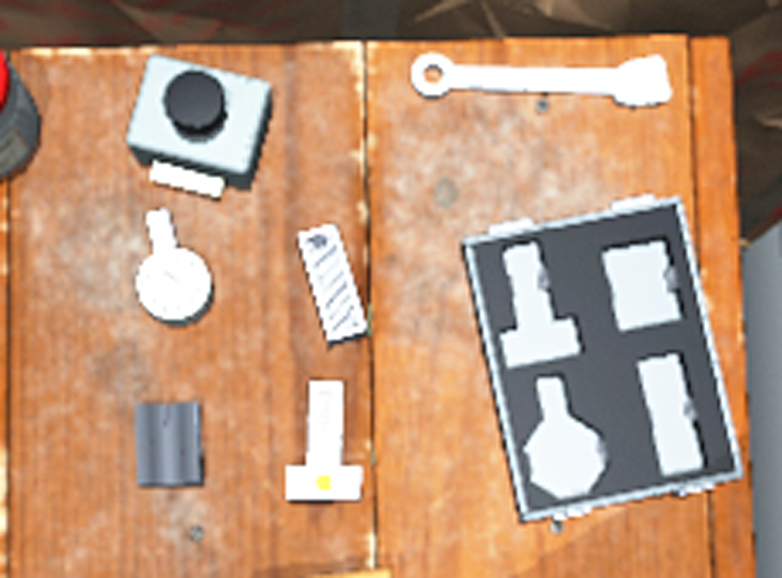

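The crop shows the four white-floored cutouts in the black insert, all gauges turned roughly like their cutouts, and the trigger button at the upper left. I'll start with the feeler.

>>> play_rows:
  moves:
    - [[0,0,0,0,0,0.1],[0,0,0,0,0,0.1],[15,-19,0,0,0,0],[30,-38,0,0,0,0],[30,-38,0,0,0,0]]
  fingers: -0.1

```text
time_s: 2.6
position: [0.3206, -0.452, 0.2026]
tcp_rot: [[0.97, 0.244, 0.0], [0.244, -0.97, -0.0], [0.0, 0.0, -1.0]]
force: [0.4, -0.1, -1.0]
opening: 0.628
grasp_force: 0.0
```

>>> play_rows:
  moves:
    - [[30,-38,0,0,0,0],[30,-38,0,0,0,0],[30,-38,0,0,0,0],[30,-38,0,0,0,0],[30,-38,0,0,0,0]]

```text
time_s: 3.1
position: [0.4197, -0.2298, 0.203]
tcp_rot: [[0.969, 0.246, 0.001], [0.246, -0.969, -0.0], [0.001, 0.001, -1.0]]
force: [1.1, -1.1, 0.3]
opening: 0.454
grasp_force: 0.0
```

>>> play_rows:
  moves:
    - [[30,-38,0,0,0,0],[30,-38,0,0,0,0],[30,-38,0,0,0,0],[30,-38,0,0,0,0],[30,-38,0,0,0,0]]

```text
time_s: 3.6
position: [0.5184, -0.0085, 0.2031]
tcp_rot: [[0.969, 0.246, 0.001], [0.246, -0.969, -0.0], [0.001, 0.001, -1.0]]
force: [0.7, -1.0, 0.3]
opening: 0.451
grasp_force: 0.0
```

```bash
cat >> h.py <<'E'
def goto(x,y,z,yaw):
    s=bot.read_state();R=np.array(s["tcp_rot"]);d=np.array([x,y,z])-np.array(s["position"])*1000
    cy=np.degrees(np.arctan2(R[1,0],R[0,0]));e=(yaw-cy+90)%180-90
    f=np.radians(yaw);T=np.array([[np.cos(f),np.sin(f),0],[np.sin(f),-np.cos(f),0],[0,0,-1]])
    print("t",round(s["time_s"],1),"pos",np.round(np.array(s["position"])*1000,1),"yaw",round(cy,2),"F",np.round(s["force"],1),"open",round(s["opening"]*87,1),"grip",round(s["grasp_force"],1))
    print("  turn z",round(-np.radians(e),3),"then shift",np.round(T.T@d,1),"| in present axes",np.round(R.T@d,1))
E
python3 - <<'E'
from h import *
goto(546.3,53.2,29,14.3);goto(546.3,53.2,60,14.3)
E
```

```text
t 3.6 pos [518.4  -8.5 203.1] yaw 14.26 F [ 0.7 -1.   0.3] open 39.3 grip 0.0
  turn z -0.001 then shift [ 42.3 -52.9 174.1] | in present axes [ 42.1 -53.  174.1]
t 3.6 pos [518.4  -8.5 203.1] yaw 14.26 F [ 0.7 -1.   0.3] open 39.3 grip 0.0
  turn z -0.001 then shift [ 42.3 -52.9 143.1] | in present axes [ 42.1 -53.  143.1]
```

>>> play_rows:
  moves:
    - [[22,-27,0,0,0,0],[20,-26,0,0,0,0],[0,0,40,0,0,0],[0,0,40,0,0,0],[0,0,40,0,0,0]]

```text
time_s: 4.1
position: [0.5461, 0.0519, 0.0821]
tcp_rot: [[0.969, 0.247, 0.002], [0.247, -0.969, -0.0], [0.002, 0.001, -1.0]]
force: [-0.6, -0.4, -0.1]
opening: 0.455
grasp_force: 0.0
```

>>> play_rows:
  moves:
    - [[0,0,30,0,0,0],[0,0,16,0,0,0],[0,0,8,0,0,0],[0,0,0,0,0,0]]

```text
time_s: 4.5
position: [0.545, 0.0514, 0.0279]
tcp_rot: [[0.969, 0.246, -0.002], [0.246, -0.969, 0.0], [-0.002, -0.001, -1.0]]
force: [-0.1, 0.7, 0.0]
opening: 0.457
grasp_force: 0.0
```

>>> play_rows:
  moves:
    - [[0,0,0,0,0,0],[0,0,0,0,0,0],[0,0,0,0,0,0],[0,0,0,0,0,0],[0,0,0,0,0,0]]
  fingers: -1

```text
time_s: 5.0
position: [0.5456, 0.0513, 0.0292]
tcp_rot: [[0.969, 0.246, 0.001], [0.246, -0.969, -0.0], [0.001, 0.0, -1.0]]
force: [0.2, 0.9, 0.1]
opening: 0.085
grasp_force: 0.0
```

>>> play_rows:
  moves:
    - [[0,0,-10,0,0,0],[0,0,-30,0,0,0],[0,0,-30,0,0,0],[0,0,0,0,0,0]]

```text
time_s: 5.4
position: [0.5486, 0.0511, 0.103]
tcp_rot: [[0.969, 0.246, 0.009], [0.246, -0.969, -0.001], [0.008, 0.003, -1.0]]
force: [0.9, -0.7, 0.6]
opening: 0.007
grasp_force: 0.0
```

```bash
cat > cut.py <<'E'
# fit case from bright cutouts in black insert
from h import *
def circ(r): return r*np.c_[np.cos(a),np.sin(a)]
g=1.5
H=[[(circ(20+g)+[-50,31]),rect(-50,-50+44+g,31-6-g,31+6+g)],[rect(-38-31-g,-38+31+g,-31-11-g,-31+11+g)],
[rect(38-32-g,38-14+g,31-20-g,31+20+g),rect(38-15,38+32+g,31-9-g,31+9+g)],[rect(36-22-g,36+22+g,-31-17-g,-31+17+g)]]
def proj_poly(p,P,q,z):
    c,s=np.cos(q[2]),np.sin(q[2]);W=P@np.array([[c,s],[-s,c]])/1000+np.array(q[:2])
    return np.float32([proj(p,[x,y,z]) for x,y in W])
def fill(p,polys,q,z,S=4):
    m=np.zeros((480*S,640*S),np.uint8)
    for P in polys: cv2.fillPoly(m,[np.int32(np.round((proj_poly(p,P,q,z)+.5)*S*16-8))],1,shift=4)
    return m
def holes(p,q,floor):
    out=0
    for h in H:
        m=fill(p,h,q,.018)
        if floor: m=m&fill(p,h,q,.006)
        out=out|m
    return cv2.resize(np.float32(out),(640,480),interpolation=cv2.INTER_AREA)
if __name__=="__main__":
  for n in("top","side"):
    p=cv2.imread(f"pics/{n}0.png");P=bot.capture(n);q0=[.5033,-.0959,np.radians(10.4)]
    g_=cv2.cvtColor(p,cv2.COLOR_BGR2GRAY)
    ins=cv2.resize(np.float32(fill(P,[rect(-74,74,-56,56)],q0,.018)),(640,480),interpolation=cv2.INTER_AREA)>.99
    lo,hi=np.percentile(g_[ins],[20,90]);k=np.clip((g_-lo)/(hi-lo),0,1)
    for fl in(0,1):
        def cost(v):
            m=holes(P,[v[0]/1e3,v[1]/1e3,v[2]/50],fl);return ((m-k)[ins]**2).sum()/k[ins].sum()
        v0=np.array([q0[0]*1e3,q0[1]*1e3,q0[2]*50])
        r=minimize(cost,v0,method="Nelder-Mead",options=dict(initial_simplex=v0+np.array([[0,0,0],[4,0,0],[0,4,0],[0,0,4]]),xatol=.05,fatol=1e-4,maxiter=120))
        print(n,"floor" if fl else "top edge",np.round([r.x[0],r.x[1],np.degrees(r.x[2]/50)],2),round(r.fun,3))
E
python3 cut.py
python3 - <<'E'
from h import *
goto(546.3,53.2,100,14.3)
E
```

```text
top top edge [501.36 -93.54  10.01] 0.068
top floor [502.4  -94.73  10.04] 0.023
side top edge [ 501.92 -100.82   10.32] 0.323
side floor [503.38 -97.57  10.04] 0.08
t 5.5 pos [545.8  51.3  99.9] yaw 14.26 F [ 0.3 -0.8  0.2] open 0.3 grip 0.0
  turn z -0.001 then shift [ 0.9 -1.7 -0.1] | in present axes [ 0.9 -1.7 -0.1]
```

The grip closed on nothing, so the feeler may have been knocked aside. I'll look again.

Run:
```python
from h import *
for n in("top","side"):
    p=bot.capture(n);cv2.imwrite(f"pics/{n}1.png",p["image"])
    for q in ("feeler_centre","depth_centre"):
        for r in bot.pinpoint(p,q)[:3]: print(n,q,np.round(r["centre"],1),round(r["confidence"],2),np.round(ray(p,r["centre"],.013)*1000,1)[:2])
a=cv2.imread("pics/top1.png")[130:290,250:470];b=cv2.imread("pics/side1.png")[190:350,220:440]
cv2.imwrite("pics/c1.png",cv2.resize(np.vstack([a,b]),None,fx=1.85,fy=1.85,interpolation=cv2.INTER_CUBIC))
```

```text
side feeler_centre [329.5 257.1] 0.57 [541.8  51.6]
side depth_centre [289.6 258.5] 0.63 [462.2  54.8]
```

View pics/c1.png

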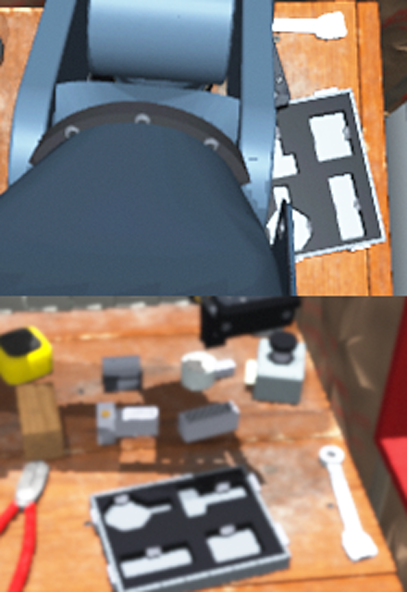

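Run:
```python
from h import *
s=bot.read_state()
P=np.array(s["position"]);R=np.array(s["tcp_rot"])
p=bot.capture("side");im=p["image"]
for d in(.014,0,-.056,-.15): 
    u=proj(p,P+R@[0,0,d]);print(d,u)
    cv2.circle(im,tuple(int(v) for v in u),2,(0,0,255),-1)
cv2.imwrite("pics/s2.png",cv2.resize(im[100:300,220:440],None,fx=2.7,fy=2.7,interpolation=cv2.INTER_CUBIC))
```

```text
0.014 [332.65769307 229.09716988]
0 [333.04611371 223.22252558]
-0.056 [334.6818601  198.48277919]
-0.15 [337.7620719  151.89630371]
```

View pics/s2.png

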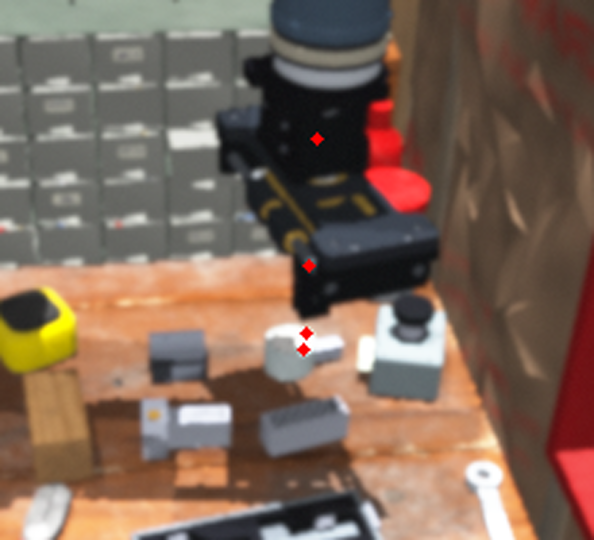

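The drawn dots don't coincide with the fingertips. I'll raise, open and turn the gripper so the side camera sees both fingers, then compare with the reported pose.

>>> play_rows:
  moves:
    - [[0,0,0,0,0,-0.15],[0,0,0,0,0,-0.15],[0,0,0,0,0,-0.15],[0,0,0,0,0,-0.15],[0,0,0,0,0,-0.15]]
  fingers: 0.2

```text
time_s: 6.35
position: [0.545, 0.0514, 0.0982]
tcp_rot: [[0.536, 0.844, -0.001], [0.844, -0.536, 0.0], [-0.0, -0.001, -1.0]]
force: [0.4, -0.6, 0.9]
opening: 0.376
grasp_force: 0.0
```

>>> play_rows:
  moves:
    - [[0,0,0,0,0,-0.15],[0,0,0,0,0,-0.15],[0,0,0,0,0,-0.15],[0,0,0,0,0,-0.15],[0,0,0,0,0,0]]

```text
time_s: 6.85
position: [0.545, 0.0514, 0.0983]
tcp_rot: [[-0.028, 1.0, -0.001], [1.0, 0.028, 0.0], [0.0, -0.001, -1.0]]
force: [-0.6, 0.3, 0.6]
opening: 0.599
grasp_force: 0.0
```

Run:
```python
from h import *
s=bot.read_state()
P=np.array(s["position"]);R=np.array(s["tcp_rot"]);print(P,R,s["opening"],s["joint_positions"])
p=bot.capture("side");im=p["image"].copy()
im=cv2.resize(im[100:300,240:460],None,fx=3,fy=3,interpolation=cv2.INTER_CUBIC)
for y in(-.026,.026):
  for d in(.014,-.056): 
    u=proj(p,P+R@[0,y,d]);print(d,u);v=(u-[240,100])*3
    cv2.circle(im,tuple(int(w) for w in v),3,(0,0,255),-1)
cv2.imwrite("pics/s3.png",im)
```

```text
[0.54504693 0.0513743  0.09825729] [[-2.77468102e-02  9.99614466e-01 -1.01686524e-03]
 [ 9.99614971e-01  2.77469523e-02  1.25872334e-04]
 [ 1.54038717e-04 -1.01298117e-03 -9.99999475e-01]] 0.5994543546023936 [-6.31388522e+00  3.28015943e+01  9.86776412e+01  1.01460277e-03
  4.85794663e+01 -7.90454052e+00]
0.014 [319.41131002 229.8621962 ]
-0.056 [320.69664969 199.15168549]
0.014 [346.29697382 227.91847967]
-0.056 [348.98653062 197.35804892]
```

View pics/s3.png

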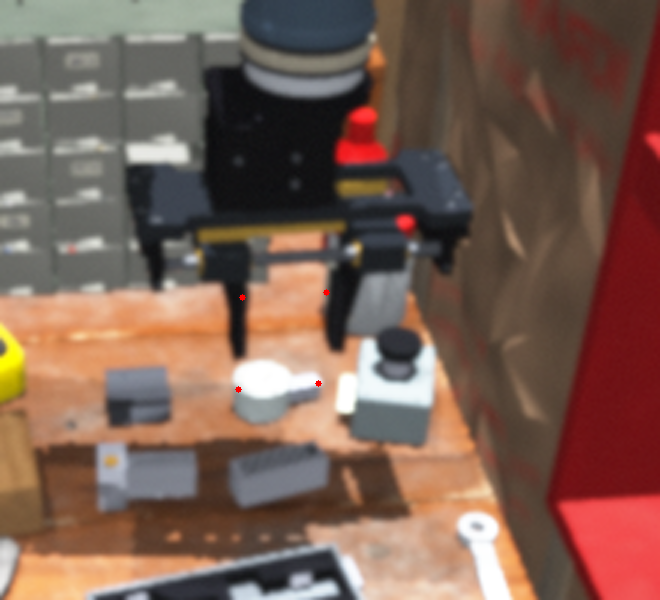

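The side view shows the fingertips at crop (238,355) and (337,348), about 12 px above where the reported pose puts them. So the tool really stands roughly 28 mm higher than reported. I'll check this with a gentle touch on clear bench.

>>> play_rows:
  moves:
    - [[-23,-23,0,0,0,0],[-23,-22,0,0,0,0],[0,0,20,0,0,0],[0,0,20,0,0,0],[0,0,10,0,0,0]]
  fingers: -1

```text
time_s: 7.4
position: [0.5008, 0.004, 0.0475]
tcp_rot: [[-0.025, 1.0, -0.002], [1.0, 0.025, 0.0], [0.0, -0.002, -1.0]]
force: [0.0, 0.1, -0.2]
opening: 0.23
grasp_force: 0.0
```

>>> play_rows:
  moves:
    - [[0,0,10,0,0,0],[0,0,5,0,0,0],[0,0,5,0,0,0],[0,0,0,0,0,0],[0,0,0,0,0,0]]

```text
time_s: 7.9
position: [0.5019, 0.0042, 0.029]
tcp_rot: [[-0.028, 1.0, 0.001], [1.0, 0.028, -0.0], [-0.0, 0.001, -1.0]]
force: [0.2, 0.1, 0.5]
opening: 0.008
grasp_force: 0.0
```

Run:
```python
from h import *
s=bot.read_state()
P=np.array(s["position"]);R=np.array(s["tcp_rot"]);print(P,s["force"])
p=bot.capture("side");im=p["image"].copy()
o=[260,180];im=cv2.resize(im[180:300,260:400],None,fx=4,fy=4,interpolation=cv2.INTER_CUBIC)
u=proj(p,P+R@[0,0,.014]);print(u);v=(u-o)*4
cv2.circle(im,tuple(int(w) for w in v),3,(0,0,255),-1)
cv2.imwrite("pics/s4.png",im)
```

```text
[0.50193001 0.00417205 0.0289732 ] [0.19502643 0.14191647 0.48263184]
[312.53336707 273.98972116]
```

View pics/s4.png

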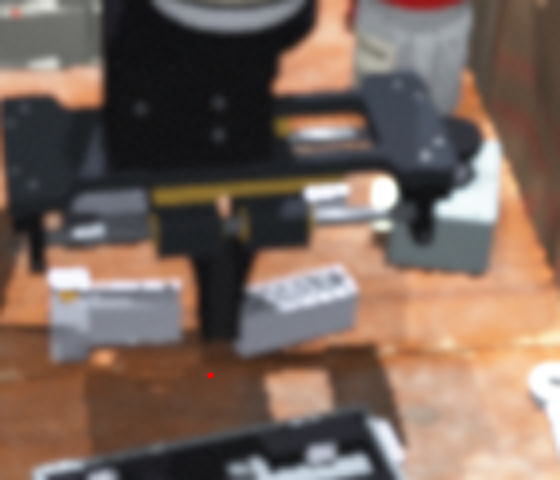

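>>> play_rows:
  moves:
    - [[0,0,4,0,0,0],[0,0,4,0,0,0],[0,0,3,0,0,0],[0,0,1,0,0,0]]

```text
time_s: 8.35
position: [0.5014, 0.0042, 0.0163]
tcp_rot: [[-0.028, 1.0, -0.001], [1.0, 0.028, 0.0], [0.0, -0.001, -1.0]]
force: [-0.0, -0.4, -0.0]
opening: 0.004
grasp_force: 0.0
```

>>> play_rows:
  moves:
    - [[0,0,2,0,0,0],[0,0,1,0,0,0],[0,0,1,0,0,0]]

```text
time_s: 8.65
position: [0.5016, 0.0041, 0.0126]
tcp_rot: [[-0.028, 1.0, -0.0], [1.0, 0.028, 0.0], [0.0, -0.0, -1.0]]
force: [0.4, 0.0, -0.2]
opening: 0.006
grasp_force: 0.0
```

>>> play_rows:
  moves:
    - [[0,0,1,0,0,0],[0,0,1,0,0,0],[0,0,0,0,0,0]]

```text
time_s: 8.95
position: [0.5016, 0.0041, 0.0107]
tcp_rot: [[-0.028, 1.0, -0.0], [1.0, 0.028, 0.0], [0.0, -0.0, -1.0]]
force: [0.4, 0.6, 0.1]
opening: 0.002
grasp_force: 0.0
```

>>> play_rows:
  moves:
    - [[0,0,2,0,0,0],[0,0,2,0,0,0],[0,0,2,0,0,0],[0,0,2,0,0,0],[0,0,2,0,0,0]]

```text
time_s: 9.45
position: [0.5016, 0.0041, 0.0005]
tcp_rot: [[-0.028, 1.0, -0.0], [1.0, 0.028, 0.0], [0.0, -0.0, -1.0]]
force: [1.1, 0.5, 0.1]
opening: 0.003
grasp_force: 0.0
```

>>> play_rows:
  moves:
    - [[0,0,1,0,0,0],[0,0,1,0,0,0],[0,0,1,0,0,0]]

```text
time_s: 9.75
position: [0.5017, 0.0041, -0.0023]
tcp_rot: [[-0.028, 1.0, 0.0], [1.0, 0.028, -0.0], [-0.0, 0.0, -1.0]]
force: [-0.1, 0.7, 0.2]
opening: 0.005
grasp_force: 0.0
```

>>> play_rows:
  moves:
    - [[0,0,1,0,0,0],[0,0,1,0,0,0],[0,0,1,0,0,0]]

```text
time_s: 10.05
position: [0.5017, 0.0041, -0.0053]
tcp_rot: [[-0.028, 1.0, 0.0], [1.0, 0.028, -0.0], [-0.0, 0.0, -1.0]]
force: [-0.2, -0.6, 0.3]
opening: 0.004
grasp_force: 0.0
```

>>> play_rows:
  moves:
    - [[0,0,1,0,0,0],[0,0,1,0,0,0],[0,0,1,0,0,0]]

```text
time_s: 10.35
position: [0.5017, 0.0041, -0.0083]
tcp_rot: [[-0.028, 1.0, 0.0], [1.0, 0.028, 0.0], [0.0, 0.0, -1.0]]
force: [0.1, 0.4, -0.3]
opening: 0.004
grasp_force: 0.0
```

>>> play_rows:
  moves:
    - [[0,0,1,0,0,0],[0,0,1,0,0,0],[0,0,0,0,0,0]]

```text
time_s: 10.65
position: [0.5016, 0.0041, -0.0104]
tcp_rot: [[-0.028, 1.0, -0.0], [1.0, 0.028, 0.0], [0.0, -0.0, -1.0]]
force: [-0.6, -0.6, 0.2]
opening: 0.007
grasp_force: 0.0
```

>>> play_rows:
  moves:
    - [[0,0,1,0,0,0],[0,0,1,0,0,0],[0,0,0,0,0,0]]

```text
time_s: 10.95
position: [0.5016, 0.0041, -0.0124]
tcp_rot: [[-0.028, 1.0, -0.0], [1.0, 0.028, 0.0], [0.0, -0.0, -1.0]]
force: [-0.5, 0.4, 0.5]
opening: 0.006
grasp_force: 0.0
```

>>> play_rows:
  moves:
    - [[0,0,1,0,0,0],[0,0,1,0,0,0],[0,0,0,0,0,0]]

```text
time_s: 11.25
position: [0.5015, 0.0041, -0.0144]
tcp_rot: [[-0.028, 1.0, -0.0], [1.0, 0.028, 0.0], [0.0, -0.0, -1.0]]
force: [0.2, 0.1, -1.3]
opening: 0.007
grasp_force: 0.0
```

>>> play_rows:
  moves:
    - [[0,0,1,0,0,0],[0,0,1,0,0,0],[0,0,0,0,0,0]]

```text
time_s: 11.55
position: [0.5015, 0.0041, -0.0164]
tcp_rot: [[-0.028, 1.0, -0.0], [1.0, 0.028, 0.0], [0.0, -0.0, -1.0]]
force: [0.2, -0.1, -0.8]
opening: 0.004
grasp_force: 0.0
```

>>> play_rows:
  moves:
    - [[0,0,1,0,0,0],[0,0,1,0,0,0],[0,0,0,0,0,0]]

```text
time_s: 11.85
position: [0.5016, 0.0041, -0.0184]
tcp_rot: [[-0.028, 1.0, -0.0], [1.0, 0.028, 0.0], [0.0, -0.0, -1.0]]
force: [-0.1, 0.2, 0.6]
opening: 0.005
grasp_force: 0.0
```

Run:
```python
from h import *
s=bot.read_state()
P=np.array(s["position"]);R=np.array(s["tcp_rot"]);print(P,s["force"])
p=bot.capture("side");im=p["image"].copy()
o=[260,180];im=cv2.resize(im[180:300,260:400],None,fx=4,fy=4,interpolation=cv2.INTER_CUBIC)
for X in ([.5016,.0041,0],[.5016,-.0054,0],P+R@[0,0,.014]):
    u=proj(p,X);print(u);v=(u-o)*4;cv2.circle(im,tuple(int(w) for w in v),2,(0,0,255),-1)
cv2.imwrite("pics/s5.png",im)
```

```text
[ 0.50155833  0.00412631 -0.0183813 ] [-0.07618316  0.22457511  0.62879936]
[312.18774249 279.69468093]
[312.77570677 283.16076747]
[311.79918081 291.54229254]
```

View pics/s5.png

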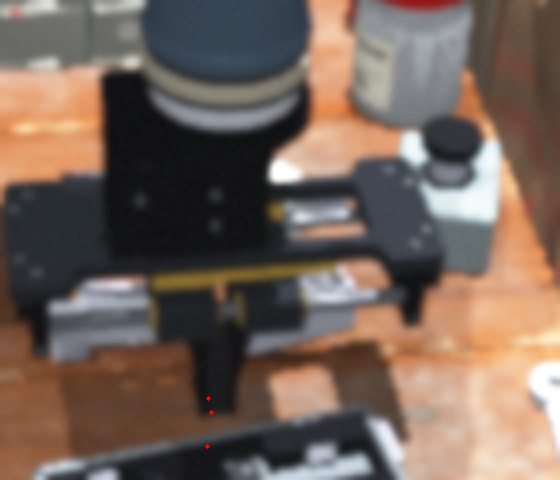

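>>> play_rows:
  moves:
    - [[0,0,0.5,0,0,0],[0,0,0.5,0,0,0],[0,0,0,0,0,0]]

```text
time_s: 12.2
position: [0.5016, 0.0041, -0.0193]
tcp_rot: [[-0.028, 1.0, -0.0], [1.0, 0.028, 0.0], [0.0, -0.0, -1.0]]
force: [-0.4, -0.7, -0.2]
opening: 0.005
grasp_force: 0.0
```

>>> play_rows:
  moves:
    - [[0,0,0.5,0,0,0],[0,0,0.5,0,0,0],[0,0,0,0,0,0]]

```text
time_s: 12.5
position: [0.5017, 0.0041, -0.0194]
tcp_rot: [[-0.028, 1.0, 0.0], [1.0, 0.028, -0.0], [-0.0, 0.0, -1.0]]
force: [-1.2, -0.1, 8.1]
opening: 0.003
grasp_force: 3.9
```

>>> play_rows:
  moves:
    - [[0,0,0.5,0,0,0],[0,0,0.5,0,0,0],[0,0,0,0,0,0]]

```text
time_s: 12.8
position: [0.5017, 0.0041, -0.0194]
tcp_rot: [[-0.028, 1.0, 0.001], [1.0, 0.028, -0.0], [-0.0, 0.001, -1.0]]
force: [-2.3, -0.0, 16.1]
opening: 0.007
grasp_force: 8.1
```

Contact came at reported z = −19.4 mm, where the true TCP height is 14 mm. The real height is therefore the reported one plus 33.4 mm; x and y agree within about 2 mm. I'll carry this offset from here.

>>> play_rows:
  moves:
    - [[0,0,-22,0,0,0],[0,0,-40,0,0,0],[0,0,0,0,0,0.15],[0,0,0,0,0,0.15],[0,0,0,0,0,0.15]]
  fingers: -0.1

```text
time_s: 13.3
position: [0.5018, 0.0041, 0.0413]
tcp_rot: [[0.415, 0.91, 0.001], [0.91, -0.415, -0.0], [0.0, 0.001, -1.0]]
force: [-0.1, -1.5, 0.0]
opening: 0.371
grasp_force: 0.0
```

>>> play_rows:
  moves:
    - [[0,0,0,0,0,0.15],[0,0,0,0,0,0.15],[0,0,0,0,0,0.15],[0,0,0,0,0,0.15],[0,0,0,0,0,0.15]]

```text
time_s: 13.8
position: [0.5015, 0.0042, 0.0407]
tcp_rot: [[0.924, 0.383, -0.0], [0.383, -0.924, 0.0], [-0.0, -0.0, -1.0]]
force: [0.1, -0.5, 0.6]
opening: 0.449
grasp_force: 0.0
```

>>> play_rows:
  moves:
    - [[0,0,0,0,0,0.15],[0,0,0,0,0,0],[0,0,0,0,0,0]]

```text
time_s: 14.1
position: [0.5016, 0.0041, 0.0408]
tcp_rot: [[0.968, 0.249, -0.0], [0.249, -0.968, 0.0], [-0.0, -0.0, -1.0]]
force: [0.2, -0.8, -0.3]
opening: 0.449
grasp_force: 0.0
```

```bash
sed -i 's/d=np.array(\[x,y,z\])-np.array(s\["position"\])\*1000/d=np.array([x,y,z-33.4])-np.array(s["position"])*1000/' h.py
python3 - <<'E'
from h import *
goto(546.3,53.2,29,14.3)
E
```

```text
t 14.1 pos [501.6   4.1  40.8] yaw 14.44 F [ 0.2 -0.8 -0.3] open 39.0 grip 0.0
  turn z 0.002 then shift [ 55.5 -36.5  45.2] | in present axes [ 55.6 -36.4  45.2]
```

>>> play_rows:
  moves:
    - [[28,-18,0,0,0,0],[27.5,-18.5,0,0,0,0],[0,0,0,0,0,0],[0,0,15,0,0,0],[0,0,15,0,0,0]]

```text
time_s: 14.6
position: [0.5463, 0.0532, 0.0107]
tcp_rot: [[0.968, 0.249, 0.001], [0.249, -0.968, -0.0], [0.0, 0.0, -1.0]]
force: [0.2, 0.2, 0.2]
opening: 0.45
grasp_force: 0.0
```

>>> play_rows:
  moves:
    - [[0,0,10,0,0,0],[0,0,5,0,0,0],[0,0,0,0,0,0]]

```text
time_s: 14.9
position: [0.5457, 0.0529, -0.0049]
tcp_rot: [[0.969, 0.247, -0.002], [0.247, -0.969, 0.0], [-0.002, -0.001, -1.0]]
force: [0.4, 0.2, -0.1]
opening: 0.449
grasp_force: 0.0
```

>>> play_rows:
  moves:
    - [[0,0,0,0,0,0],[0,0,0,0,0,0],[0,0,0,0,0,0],[0,0,0,0,0,0],[0,0,0,0,0,0]]
  fingers: -1

```text
time_s: 15.4
position: [0.5469, 0.053, -0.0037]
tcp_rot: [[0.969, 0.246, 0.001], [0.246, -0.969, -0.0], [0.001, 0.0, -1.0]]
force: [-0.2, -1.2, 2.8]
opening: 0.25
grasp_force: 29.9
```

>>> play_rows:
  moves:
    - [[0,0,-15,0,0,0],[0,0,-30,0,0,0],[-24,32,0,0,0,0],[-24,32,0,0,0,0],[-24,32,0,0,0,0]]

```text
time_s: 15.9
position: [0.4998, -0.0583, 0.041]
tcp_rot: [[0.969, 0.248, 0.001], [0.248, -0.969, -0.0], [0.0, 0.0, -1.0]]
force: [0.5, -0.3, -0.7]
opening: 0.245
grasp_force: 30.0
```

>>> play_rows:
  moves:
    - [[-24,32,0,0,0,0],[-16,22,0,0,0,0],[-8,12,0,0,0,0.073],[0,0,0,0,0,0],[0,0,0,0,0,0]]

```text
time_s: 16.4
position: [0.4699, -0.1332, 0.0407]
tcp_rot: [[0.984, 0.175, -0.0], [0.175, -0.984, 0.0], [-0.0, -0.0, -1.0]]
force: [0.5, -0.2, -0.6]
opening: 0.247
grasp_force: 30.0
```

```bash
cat > held.py <<'E'
# where does held part sit: fit in both cams.  args: name zbottom_m
import sys
from h import *
n=sys.argv[1]
s=bot.read_state();P=np.array(s["position"]);R=np.array(s["tcp_rot"]);zb=P[2]+.0334-.029
yaw=np.arctan2(R[1,0],R[0,0])
if len(sys.argv)>2: zb=float(sys.argv[2])
goto(*[float(v) for v in sys.argv[3:7]]) if len(sys.argv)>6 else goto(P[0]*1e3,P[1]*1e3,P[2]*1e3+33.4,np.degrees(yaw))
print("zb",zb)
for c in("top","side"):
    p=bot.capture(c);cv2.imwrite(f"pics/h_{c}_{s['time_s']:.1f}.png",p["image"])
    k=mask(p,n,P[:2],zb+.013)
    if k is None: print(c,"none");continue
    # robot occlusion: also report mask size against full model
    print(c,*fit([(p,k)],n,(P[0],P[1],yaw),zb),"px",k.sum(),"model",round(render(p,n,(P[0],P[1],yaw),zb).sum()))
E
python3 held.py feeler_centre
```

```text
t 16.4 pos [ 469.9 -133.2   40.7] yaw 10.11 F [ 0.5 -0.2 -0.6] open 21.5 grip 30.0
  turn z -0.0 then shift [0. 0. 0.] | in present axes [0. 0. 0.]
zb 0.045090581958249
top none
side none
```

Run:
```python
from h import *
import glob
s=sorted(glob.glob("pics/h_side*"))[-1];t=s.replace("side","top")
p=bot.capture("side")
for r in bot.silhouettes(p,"feeler_centre"): print(r["centre"],r["confidence"],r["pixels"].sum())
P=np.array(bot.read_state()["position"]);print(proj(p,[P[0],P[1],.058]))
a=cv2.imread(s)[220:370,230:400];b=cv2.imread(t)[170:320,340:510]
cv2.imwrite("pics/c6.png",cv2.resize(np.hstack([a,b]),None,fx=2.3,fy=2.3,interpolation=cv2.INTER_CUBIC))
```

```text
[291.0, 317.1] 0.53 219
[303.6462277  314.21179791]
```

View pics/c6.png

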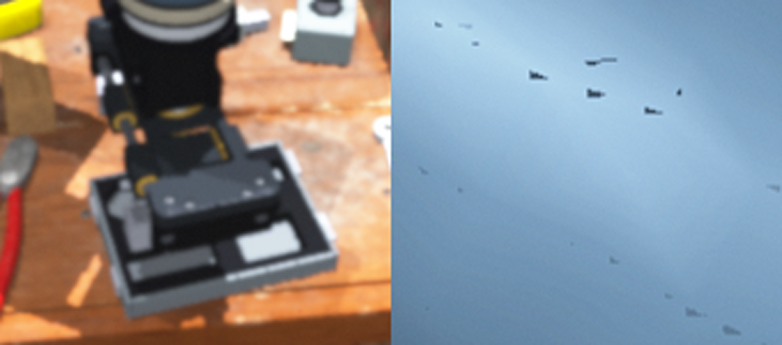

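>>> play_rows:
  moves:
    - [[1.5,0,8,0,0,0],[0,0,10,0,0,0],[0,0,5,0,0,0],[0,0,2,0,0,0],[0,0,0,0,0,0]]

```text
time_s: 17.2
position: [0.4711, -0.133, 0.0151]
tcp_rot: [[0.985, 0.175, -0.001], [0.175, -0.985, 0.001], [-0.001, -0.001, -1.0]]
force: [-0.3, -1.2, -0.8]
opening: 0.249
grasp_force: 30.0
```

>>> play_rows:
  moves:
    - [[0,0,1,0,0,0],[0,0,1,0,0,0],[0,0,0.5,0,0,0],[0,0,0,0,0,0]]

```text
time_s: 17.6
position: [0.4716, -0.1332, 0.0133]
tcp_rot: [[0.985, 0.175, 0.0], [0.175, -0.985, -0.0], [0.0, 0.0, -1.0]]
force: [-0.8, 0.6, -1.0]
opening: 0.245
grasp_force: 30.0
```

>>> play_rows:
  moves:
    - [[0,0,0.5,0,0,0],[0,0,0.5,0,0,0],[0,0,0,0,0,0]]

```text
time_s: 17.9
position: [0.4715, -0.1331, 0.0122]
tcp_rot: [[0.985, 0.175, -0.0], [0.175, -0.985, 0.0], [-0.0, -0.0, -1.0]]
force: [-0.6, 0.2, -1.5]
opening: 0.246
grasp_force: 30.0
```

>>> play_rows:
  moves:
    - [[0,0,0.5,0,0,0],[0,0,0.5,0,0,0],[0,0,0.5,0,0,0],[0,0,0,0,0,0]]

```text
time_s: 18.3
position: [0.4715, -0.1331, 0.0107]
tcp_rot: [[0.985, 0.175, -0.0], [0.175, -0.985, 0.0], [-0.0, -0.0, -1.0]]
force: [-0.3, -0.3, -1.1]
opening: 0.251
grasp_force: 30.0
```

>>> play_rows:
  moves:
    - [[0,0,0.5,0,0,0],[0,0,0.5,0,0,0],[0,0,0.5,0,0,0],[0,0,0,0,0,0]]

```text
time_s: 18.7
position: [0.4715, -0.1331, 0.0092]
tcp_rot: [[0.985, 0.175, -0.0], [0.175, -0.985, 0.0], [-0.0, -0.0, -1.0]]
force: [-0.4, 0.2, -1.6]
opening: 0.251
grasp_force: 30.0
```

>>> play_rows:
  moves:
    - [[0,0,0.5,0,0,0],[0,0,0.5,0,0,0],[0,0,0,0,0,0]]

```text
time_s: 19.0
position: [0.4715, -0.1331, 0.0083]
tcp_rot: [[0.985, 0.175, 0.0], [0.175, -0.985, 0.0], [0.0, -0.0, -1.0]]
force: [-0.5, 0.2, 0.0]
opening: 0.25
grasp_force: 30.0
```

>>> play_rows:
  moves:
    - [[0,0,1,0,0,0],[0,0,1,0,0,0],[0,0,0,0,0,0]]

```text
time_s: 19.3
position: [0.4718, -0.1332, 0.0064]
tcp_rot: [[0.985, 0.175, 0.001], [0.175, -0.985, -0.0], [0.0, 0.0, -1.0]]
force: [-0.4, 0.8, 4.1]
opening: 0.249
grasp_force: 30.0
```

>>> play_rows:
  moves:
    - [[0,0,1,0,0,0],[0,0,1,0,0,0],[0,0,0,0,0,0]]

```text
time_s: 19.6
position: [0.4717, -0.1332, 0.004]
tcp_rot: [[0.985, 0.175, 0.0], [0.175, -0.985, -0.0], [0.0, 0.0, -1.0]]
force: [-0.3, -0.6, 1.4]
opening: 0.248
grasp_force: 30.0
```

>>> play_rows:
  moves:
    - [[0,0,1,0,0,0],[0,0,1,0,0,0],[0,0,1,0,0,0],[0,0,0,0,0,0]]

```text
time_s: 20.0
position: [0.4715, -0.1332, 0.0022]
tcp_rot: [[0.985, 0.175, 0.0], [0.175, -0.985, -0.0], [0.0, 0.0, -1.0]]
force: [-1.1, 0.4, 12.5]
opening: 0.247
grasp_force: 30.0
```

>>> play_rows:
  moves:
    - [[0,0,-1,0,0,0],[0,0,0,0,0,0],[0,0,0,0,0,0]]
  fingers: -0.3

```text
time_s: 20.3
position: [0.4713, -0.1331, 0.0019]
tcp_rot: [[0.985, 0.175, -0.001], [0.175, -0.985, 0.0], [-0.001, -0.0, -1.0]]
force: [-0.1, 0.9, -0.3]
opening: 0.34
grasp_force: 0.0
```

>>> play_rows:
  moves:
    - [[0,0,-15,0,0,0],[0,0,-40,0,0,0],[0,-40,0,0,0,0],[0,-45,0,0,0,0.1],[0,-45,0,0,0,0.11]]

```text
time_s: 20.8
position: [0.4523, -0.0036, 0.0572]
tcp_rot: [[0.999, -0.041, -0.001], [-0.041, -0.999, 0.0], [-0.001, -0.0, -1.0]]
force: [0.7, 0.0, 0.7]
opening: 0.35
grasp_force: 0.0
```

```bash
cat > re.py <<'E'
import sys
from h import *
G={"dial_centre":(.547,.140,.23),"feeler_centre":(.4709,-.1333,.175),"depth_centre":(.459,.059,-.04),"vblock_centre":(.46,.144,.02)}
Z={"feeler_centre":.006}
for c in("side","top"):
    p=bot.capture(c)
    for n in sys.argv[1:]:
        L=bot.silhouettes(p,n)
        if not L: print(c,n,"none");continue
        print(c,n,[(np.round(r["centre"]),round(r["confidence"],2),int(r["pixels"].sum())) for r in L[:3]],"expect",np.round(proj(p,[G[n][0],G[n][1],.013])))
        k=mask(p,n,G[n],.013+Z.get(n,0))
        if k is not None: print("   fit",*fit([(p,k)],n,G[n],Z.get(n,0)))
E
python3 re.py depth_centre feeler_centre vblock_centre dial_centre; python3 -c "
from h import *
goto(457.1,59.2,29,-2.4)"
```

```text
Traceback (most recent call last):
  File "re.py", line 2, in <module>
    from h import *
  File "h.py", line 1, in <module>
    import numpy as np, cv2
  File "re.py", line 6, in <module>
    p=bot.capture(c)
NameError: name 'bot' is not defined
Traceback (most recent call last):
  File "h.py", line 1, in <module>
    import numpy as np, cv2
  File "re.py", line 6, in <module>
    p=bot.capture(c)
NameError: name 'bot' is not defined
```

```bash
mv re.py relook.py; rm -rf __pycache__
python3 relook.py depth_centre feeler_centre vblock_centre dial_centre; python3 -c "
from h import *
goto(457.1,59.2,29,-2.4)"
```

```text
side depth_centre [(array([283., 263.]), 0.59, 247)] expect [288. 257.]
   fit [ 4.599e+02  4.820e+01 -3.000e-01] 1.067
side feeler_centre [(array([303., 330.]), 0.68, 639), (array([327., 228.]), 0.28, 416)] expect [304. 333.]
   fit [ 472.1 -131.1    8.7] 0.126
side vblock_centre [(array([327., 229.]), 0.7, 355)] expect [285. 231.]
side dial_centre [(array([329., 227.]), 0.95, 455)] expect [326. 230.]
   fit [548.2 137.4  13. ] 0.009
top depth_centre none
top feeler_centre none
top vblock_centre [(array([288., 250.]), 0.58, 464)] expect [290. 250.]
   fit [458.2 145.4   0.9] 0.006
top dial_centre [(array([290., 200.]), 0.59, 493)] expect [291. 204.]
   fit [547.  141.2  13.1] 0.014
t 21.6 pos [453.2  -4.9  57.2] yaw -1.99 F [ 0.1  0.1 -0.9] open 30.4 grip 0.0
  turn z 0.007 then shift [  1.2 -64.2  61.6] | in present axes [  1.6 -64.2  61.6]
```

>>> play_rows:
  moves:
    - [[1,-32,0,0,0,0.007],[0,-32,0,0,0,0],[0,0,25,0,0,0],[0,0,20,0,0,0],[0,0,11,0,0,0]]

```text
time_s: 22.1
position: [0.4561, 0.0597, 0.0001]
tcp_rot: [[0.999, -0.04, -0.001], [-0.04, -0.999, 0.0], [-0.001, -0.0, -1.0]]
force: [-0.4, 0.3, 0.0]
opening: 0.347
grasp_force: 0.0
```

>>> play_rows:
  moves:
    - [[0,0,5,0,0,0],[0,0,0,0,0,0],[0,0,0,0,0,0]]

```text
time_s: 22.4
position: [0.457, 0.0591, -0.0034]
tcp_rot: [[0.999, -0.042, 0.001], [-0.042, -0.999, -0.0], [0.001, 0.0, -1.0]]
force: [0.4, 0.0, -0.8]
opening: 0.35
grasp_force: 0.0
```

>>> play_rows:
  moves:
    - [[0,0,0,0,0,0],[0,0,0,0,0,0],[0,0,0,0,0,0],[0,0,0,0,0,0],[0,0,0,0,0,0]]
  fingers: -1

```text
time_s: 22.9
position: [0.4571, 0.0592, -0.0032]
tcp_rot: [[0.999, -0.041, 0.001], [-0.041, -0.999, -0.0], [0.001, 0.0, -1.0]]
force: [-0.9, -1.8, 5.2]
opening: 0.2
grasp_force: 30.0
```

```bash
python3 -c "
from h import *
c=np.radians(10);x,y=38-2,31
X,Y=502.9+x*np.cos(c)-y*np.sin(c),-96.2+x*np.sin(c)+y*np.cos(c);print(X,Y)
goto(X,Y,90,10)"
```

```text
532.9699856007646 -59.41962526061206
t 22.9 pos [457.1  59.2  -3.2] yaw -2.35 F [-0.9 -1.8  5.2] open 17.4 grip 30.0
  turn z -0.216 then shift [ 54.2 130.  -59.8] | in present axes [ 80.8 115.4 -59.7]
```

>>> play_rows:
  moves:
    - [[0,0,-20,0,0,0],[0,0,-35,0,0,0],[20,29,0,0,0,0],[24,34,0,0,0,0],[20,29,0,0,0,0]]

```text
time_s: 23.4
position: [0.518, -0.0364, 0.0516]
tcp_rot: [[0.999, -0.041, 0.001], [-0.041, -0.999, -0.0], [0.001, 0.0, -1.0]]
force: [0.7, 0.7, -1.1]
opening: 0.196
grasp_force: 30.0
```

>>> play_rows:
  moves:
    - [[12,17,0,0,0,0],[4.8,6.4,0,0,0,-0.1],[0,0,0,0,0,-0.116],[0,0,0,0,0,0],[0,0,0,0,0,0]]

```text
time_s: 23.9
position: [0.532, -0.059, 0.0509]
tcp_rot: [[0.985, 0.172, -0.001], [0.172, -0.985, 0.001], [-0.001, -0.001, -1.0]]
force: [0.3, -0.1, -1.1]
opening: 0.199
grasp_force: 30.0
```

```bash
python3 -c "
from h import *
goto(533,-59.4,49.4,10)"; python3 relook.py depth_centre feeler_centre
```

```text
t 23.9 pos [532.  -59.   50.9] yaw 9.88 F [ 0.3 -0.1 -1.1] open 17.4 grip 30.0
  turn z -0.002 then shift [ 0.9  0.6 34.9] | in present axes [ 1.   0.6 34.9]
side depth_centre [(array([325., 281.]), 0.92, 328), (array([324., 316.]), 0.74, 5189)] expect [288. 257.]
side feeler_centre [(array([303., 329.]), 0.98, 615), (array([373., 216.]), 0.16, 199)] expect [304. 333.]
   fit [ 472.3 -131.     7.6] 0.153
top depth_centre none
top feeler_centre none
```

>>> play_rows:
  moves:
    - [[1,0.5,12,0,0,0],[0,0,12,0,0,0],[0,0,7,0,0,0],[0,0,3,0,0,0],[0,0,0,0,0,0]]

```text
time_s: 24.8
position: [0.5331, -0.0594, 0.0163]
tcp_rot: [[0.985, 0.174, -0.002], [0.174, -0.985, 0.001], [-0.002, -0.001, -1.0]]
force: [-0.4, -0.2, -1.6]
opening: 0.205
grasp_force: 30.0
```

>>> play_rows:
  moves:
    - [[0,0,1,0,0,0],[0,0,1,0,0,0],[0,0,1,0,0,0],[0,0,0,0,0,0]]

```text
time_s: 25.2
position: [0.5338, -0.0596, 0.0144]
tcp_rot: [[0.985, 0.174, 0.0], [0.174, -0.985, -0.0], [0.0, 0.0, -1.0]]
force: [0.5, -0.2, -1.6]
opening: 0.2
grasp_force: 30.0
```

>>> play_rows:
  moves:
    - [[-0.7,0,1,0,0,0],[0,0,0.5,0,0,0],[0,0,0.5,0,0,0],[0,0,0,0,0,0]]

```text
time_s: 25.6
position: [0.5329, -0.0597, 0.0122]
tcp_rot: [[0.985, 0.174, -0.0], [0.174, -0.985, 0.0], [-0.0, -0.0, -1.0]]
force: [-0.6, 0.3, -2.0]
opening: 0.203
grasp_force: 30.0
```

>>> play_rows:
  moves:
    - [[0,0,1,0,0,0],[0,0,0.5,0,0,0],[0,0,0.5,0,0,0],[0,0,0,0,0,0]]

```text
time_s: 26.0
position: [0.5329, -0.0596, 0.0102]
tcp_rot: [[0.985, 0.174, -0.0], [0.174, -0.985, 0.0], [-0.0, -0.0, -1.0]]
force: [-0.3, 1.3, -1.6]
opening: 0.204
grasp_force: 30.0
```

In the cutout; I'll press it home, with seating expected near reported z = 2.8.

>>> play_rows:
  moves:
    - [[0,0,1,0,0,0],[0,0,1,0,0,0],[0,0,1,0,0,0],[0,0,0,0,0,0]]

```text
time_s: 26.4
position: [0.5331, -0.0597, 0.0074]
tcp_rot: [[0.985, 0.174, 0.0], [0.174, -0.985, 0.0], [0.0, 0.0, -1.0]]
force: [-0.1, 1.4, 1.7]
opening: 0.199
grasp_force: 30.0
```

>>> play_rows:
  moves:
    - [[0,0,1,0,0,0],[0,0,1,0,0,0],[0,0,1,0,0,0],[0,0,0,0,0,0]]

```text
time_s: 26.8
position: [0.5332, -0.0597, 0.004]
tcp_rot: [[0.985, 0.174, 0.0], [0.174, -0.985, 0.0], [0.0, 0.0, -1.0]]
force: [-0.5, 1.1, 0.0]
opening: 0.204
grasp_force: 30.0
```

>>> play_rows:
  moves:
    - [[0,0,1,0,0,0],[0,0,1,0,0,0],[0,0,0,0,0,0]]

```text
time_s: 27.1
position: [0.5332, -0.0598, 0.0028]
tcp_rot: [[0.985, 0.174, 0.0], [0.174, -0.985, -0.0], [0.0, 0.0, -1.0]]
force: [-1.6, 1.9, 6.4]
opening: 0.205
grasp_force: 30.0
```

>>> play_rows:
  moves:
    - [[0,0,-0.8,0,0,0],[0,0,0,0,0,0],[0,0,0,0,0,0]]
  fingers: -0.3

```text
time_s: 27.4
position: [0.533, -0.0599, 0.0028]
tcp_rot: [[0.985, 0.174, -0.0], [0.174, -0.985, -0.0], [-0.0, 0.0, -1.0]]
force: [-0.4, 0.2, -0.4]
opening: 0.33
grasp_force: 0.0
```

>>> play_rows:
  moves:
    - [[0,0,-15,0,0,0],[0,0,-45,0,0,0],[-25,-40,0,0,0,0],[-25,-40,0,0,0,0],[-20,-35,0,0,0,0.15]]
  fingers: 0.15

```text
time_s: 27.9
position: [0.442, 0.0423, 0.0632]
tcp_rot: [[1.0, 0.02, -0.001], [0.02, -1.0, 0.0], [-0.001, -0.0, -1.0]]
force: [-0.4, 1.0, -0.3]
opening: 0.569
grasp_force: 0.0
```

```bash
python3 relook.py vblock_centre dial_centre; python3 -c "
from h import *
goto(459.7,144.5,29,1)"
```

```text
side vblock_centre [(array([294., 239.]), 0.54, 26)] expect [285. 231.]
   fit [469.6 143.4  -4.7] 12.675
side dial_centre [(array([327., 230.]), 0.66, 414)] expect [326. 230.]
   fit [549.1 138.   13.4] 0.017
top vblock_centre [(array([280., 249.]), 0.49, 20)] expect [290. 250.]
   fit [458.  147.8   5.8] 20.246
top dial_centre [(array([288., 199.]), 0.65, 403)] expect [291. 204.]
   fit [548.1 143.8  10.2] 0.107
t 28.4 pos [445.2  40.5  62.9] yaw 1.36 F [ 0.8 -0.   0.6] open 50.3 grip 0.0
  turn z 0.006 then shift [  16.3 -103.7   67.3] | in present axes [  16.9 -103.6   67.3]
```

>>> play_rows:
  moves:
    - [[6,-40,0,0,0,0],[6,-40,0,0,0,0],[4.5,-23.7,0,0,0,0],[0,0,30,0,0,0],[0,0,25,0,0,0]]

```text
time_s: 28.9
position: [0.4595, 0.1461, 0.0076]
tcp_rot: [[1.0, 0.026, 0.003], [0.026, -1.0, 0.0], [0.003, -0.0, -1.0]]
force: [0.1, -0.4, -1.2]
opening: 0.578
grasp_force: 0.0
```

>>> play_rows:
  moves:
    - [[0,0,9,0,0,0],[0,0,3,0,0,0],[0,0,0,0,0,0],[0,0,0,0,0,0]]

```text
time_s: 29.3
position: [0.4588, 0.1452, -0.0032]
tcp_rot: [[1.0, 0.024, 0.002], [0.024, -1.0, 0.0], [0.002, -0.0, -1.0]]
force: [0.9, 0.5, -0.3]
opening: 0.575
grasp_force: 0.0
```

>>> play_rows:
  moves:
    - [[0,0,0,0,0,0],[0,0,0,0,0,0],[0,0,0,0,0,0],[0,0,0,0,0,0],[0,0,0,0,0,0]]
  fingers: -1

```text
time_s: 29.8
position: [0.4583, 0.1453, -0.0034]
tcp_rot: [[1.0, 0.025, 0.001], [0.025, -1.0, -0.0], [0.001, 0.0, -1.0]]
force: [-0.3, -1.5, 5.7]
opening: 0.386
grasp_force: 30.0
```

```bash
python3 -c "
from h import *
c=np.radians(10);x,y=36,-31
X,Y=502.9+x*np.cos(c)-y*np.sin(c),-96.2+x*np.sin(c)+y*np.cos(c);print(X,Y)
goto(X,Y,85,10)"
```

```text
543.7361726161143 -120.47770594736895
t 29.8 pos [458.3 145.3  -3.4] yaw 1.43 F [-0.3 -1.5  5.7] open 33.6 grip 30.0
  turn z -0.15 then shift [ 37.9 276.6 -55. ] | in present axes [ 78.8 267.9 -54.9]
```

>>> play_rows:
  moves:
    - [[0,0,-20,0,0,0],[0,0,-35,0,0,0],[9,32,0,0,0,0],[12,40,0,0,0,0],[12,40,0,0,0,0]]

```text
time_s: 30.3
position: [0.4939, 0.0337, 0.0513]
tcp_rot: [[1.0, 0.027, 0.0], [0.027, -1.0, 0.0], [0.0, -0.0, -1.0]]
force: [0.5, 0.4, -1.3]
opening: 0.387
grasp_force: 30.0
```

>>> play_rows:
  moves:
    - [[12,40,0,0,0,0],[12,40,0,0,0,0],[11,40,0,0,0,0],[6.5,25,0,0,0,0],[2.9,10.9,0,0,0,0]]

```text
time_s: 30.8
position: [0.543, -0.1232, 0.0508]
tcp_rot: [[1.0, 0.022, 0.001], [0.022, -1.0, -0.001], [0.001, 0.001, -1.0]]
force: [-0.4, -0.1, -1.1]
opening: 0.386
grasp_force: 30.0
```

>>> play_rows:
  moves:
    - [[0,0,0,0,0,-0.075],[0,0,0,0,0,-0.075],[0,0,0,0,0,0],[0,0,0,0,0,0]]

```text
time_s: 31.2
position: [0.5414, -0.1193, 0.0508]
tcp_rot: [[0.985, 0.173, -0.001], [0.173, -0.985, 0.001], [-0.001, -0.001, -1.0]]
force: [-0.1, 0.1, -0.9]
opening: 0.393
grasp_force: 30.0
```

```bash
python3 -c "
from h import *
goto(542.3,-120.7,50,10)"
```

```text
t 31.2 pos [ 541.4 -119.3   50.8] yaw 9.98 F [-0.1  0.1 -0.9] open 34.2 grip 30.0
  turn z -0.0 then shift [ 0.7  1.5 34.2] | in present axes [ 0.7  1.5 34.2]
```

>>> play_rows:
  moves:
    - [[0.7,1.4,12,0,0,0],[0,0,12,0,0,0],[0,0,7,0,0,0],[0,0,3,0,0,0],[0,0,0,0,0,0]]

```text
time_s: 31.7
position: [0.5424, -0.1215, 0.0161]
tcp_rot: [[0.985, 0.174, -0.002], [0.174, -0.985, 0.001], [-0.002, -0.001, -1.0]]
force: [0.4, -0.3, -1.0]
opening: 0.385
grasp_force: 30.0
```

>>> play_rows:
  moves:
    - [[0,0,1,0,0,0],[0,0,1,0,0,0],[0,0,1,0,0,0],[0,0,0,0,0,0]]

```text
time_s: 32.1
position: [0.543, -0.1218, 0.0142]
tcp_rot: [[0.985, 0.174, 0.0], [0.174, -0.985, -0.0], [0.0, 0.0, -1.0]]
force: [-0.7, -0.4, -1.3]
opening: 0.383
grasp_force: 30.0
```

>>> play_rows:
  moves:
    - [[0,0,0.5,0,0,0],[0,0,0.5,0,0,0],[0,0,0.5,0,0,0],[0,0,0,0,0,0]]

```text
time_s: 32.5
position: [0.5429, -0.1217, 0.0125]
tcp_rot: [[0.985, 0.174, -0.0], [0.174, -0.985, 0.0], [-0.0, -0.0, -1.0]]
force: [0.0, -0.3, -1.6]
opening: 0.385
grasp_force: 30.0
```

>>> play_rows:
  moves:
    - [[-0.5,-0.9,0,0,0,0],[0,0,1,0,0,0],[0,0,1,0,0,0],[0,0,0,0,0,0]]

```text
time_s: 32.9
position: [0.5422, -0.1209, 0.0104]
tcp_rot: [[0.985, 0.174, -0.0], [0.174, -0.985, 0.0], [-0.0, -0.0, -1.0]]
force: [0.3, 0.4, -1.2]
opening: 0.384
grasp_force: 30.0
```

>>> play_rows:
  moves:
    - [[0,0,1,0,0,0],[0,0,1,0,0,0],[0,0,1,0,0,0],[0,0,0,0,0,0]]

```text
time_s: 33.3
position: [0.5423, -0.1209, 0.0077]
tcp_rot: [[0.985, 0.174, 0.0], [0.174, -0.985, 0.0], [0.0, -0.0, -1.0]]
force: [0.1, 1.7, 1.0]
opening: 0.387
grasp_force: 30.0
```

>>> play_rows:
  moves:
    - [[0,0,1,0,0,0],[0,0,1,0,0,0],[0,0,1,0,0,0],[0,0,0,0,0,0]]

```text
time_s: 33.7
position: [0.5425, -0.121, 0.0044]
tcp_rot: [[0.985, 0.174, 0.0], [0.174, -0.985, -0.0], [0.0, 0.0, -1.0]]
force: [0.3, 1.6, 1.0]
opening: 0.388
grasp_force: 30.0
```

>>> play_rows:
  moves:
    - [[0,0,1,0,0,0],[0,0,1,0,0,0],[0,0,0,0,0,0]]

```text
time_s: 34.0
position: [0.5424, -0.121, 0.0026]
tcp_rot: [[0.985, 0.174, 0.0], [0.174, -0.985, -0.0], [0.0, 0.0, -1.0]]
force: [-0.6, 0.5, 2.8]
opening: 0.385
grasp_force: 30.0
```

>>> play_rows:
  moves:
    - [[0,0,1,0,0,0],[0,0,0,0,0,0]]

```text
time_s: 34.2
position: [0.5424, -0.121, 0.0026]
tcp_rot: [[0.985, 0.174, 0.0], [0.174, -0.985, -0.0], [0.0, 0.0, -1.0]]
force: [-2.5, 2.0, 9.9]
opening: 0.388
grasp_force: 30.0
```

>>> play_rows:
  moves:
    - [[0,0,-1.5,0,0,0],[0,0,0,0,0,0],[0,0,0,0,0,0]]
  fingers: 0.02

```text
time_s: 34.5
position: [0.5422, -0.1211, 0.0027]
tcp_rot: [[0.985, 0.174, -0.0], [0.174, -0.985, -0.0], [-0.0, -0.0, -1.0]]
force: [-0.4, 0.4, -1.2]
opening: 0.504
grasp_force: 0.0
```

>>> play_rows:
  moves:
    - [[0,0,-15,0,0,0],[0,0,-45,0,0,0],[-10,-40,0,0,0,0],[-10,-40,0,0,0,0],[-10,-35,0,0,0,0]]
  fingers: 0.25

```text
time_s: 35.0
position: [0.4919, -0.0118, 0.0631]
tcp_rot: [[0.985, 0.173, -0.0], [0.173, -0.985, 0.0], [-0.0, -0.0, -1.0]]
force: [0.0, 0.3, -0.8]
opening: 0.622
grasp_force: 0.0
```

```bash
python3 relook.py dial_centre; python3 -c "
from h import *
goto(547.5,140,29,13.4)"
```

```text
side dial_centre none
top dial_centre [(array([288., 204.]), 0.62, 465), (array([296., 146.]), 0.57, 258)] expect [291. 204.]
   fit [545.6 140.9  13.5] 0.008
t 35.2 pos [493.8 -13.4  63. ] yaw 10.04 F [ 0.5  0.2 -0. ] open 54.8 grip 0.0
  turn z -0.059 then shift [  87.7 -136.8   67.4] | in present axes [  79.5 -141.7   67.4]
```

>>> play_rows:
  moves:
    - [[20,-36,0,0,0,0],[22,-40,0,0,0,0],[20,-36,0,0,0,0],[12,-21,0,0,0,0],[5,-8.7,0,0,0,-0.059]]

```text
time_s: 35.75
position: [0.5488, 0.1416, 0.063]
tcp_rot: [[0.972, 0.234, 0.003], [0.234, -0.972, 0.0], [0.003, 0.0, -1.0]]
force: [0.6, -0.2, -0.8]
opening: 0.628
grasp_force: 0.0
```

>>> play_rows:
  moves:
    - [[0,0,0,0,0,0],[0,0,30,0,0,0],[0,0,25,0,0,0],[0,0,9.4,0,0,0],[0,0,3,0,0,0]]

```text
time_s: 36.25
position: [0.5455, 0.139, -0.0055]
tcp_rot: [[0.973, 0.229, -0.002], [0.229, -0.973, -0.0], [-0.002, -0.0, -1.0]]
force: [1.3, 0.0, 0.3]
opening: 0.628
grasp_force: 0.0
```

```bash
python3 -c "
from h import *
goto(547,140.1,29,13.4)"
```

```text
t 36.2 pos [545.5 139.   -5.5] yaw 13.26 F [1.3 0.  0.3] open 54.6 grip 0.0
  turn z -0.002 then shift [ 1.7 -0.7 -1.1] | in present axes [ 1.7 -0.7 -1.1]
```

>>> play_rows:
  moves:
    - [[0.8,-0.5,0,0,0,0],[0,0,0,0,0,0],[0,0,0,0,0,0]]

```text
time_s: 36.55
position: [0.5475, 0.141, -0.0033]
tcp_rot: [[0.973, 0.231, 0.002], [0.231, -0.973, 0.0], [0.002, 0.0, -1.0]]
force: [0.2, 0.3, 0.1]
opening: 0.632
grasp_force: 0.0
```

>>> play_rows:
  moves:
    - [[0,0,0,0,0,0],[0,0,0,0,0,0],[0,0,0,0,0,0],[0,0,0,0,0,0],[0,0,0,0,0,0]]
  fingers: -1

```text
time_s: 37.05
position: [0.5468, 0.141, -0.004]
tcp_rot: [[0.973, 0.232, 0.001], [0.232, -0.973, -0.0], [0.001, 0.0, -1.0]]
force: [0.1, -0.8, 3.9]
opening: 0.447
grasp_force: 30.0
```

```bash
python3 -c "
from h import *
c=np.radians(10);x,y=-50,31
X,Y=502.9+x*np.cos(c)-y*np.sin(c),-96.2+x*np.sin(c)+y*np.cos(c);print(X,Y)
goto(X,Y,85,10)"
```

```text
448.27651884171473 -74.35336853996807
t 37.0 pos [546.8 141.   -4. ] yaw 13.41 F [ 0.1 -0.8  3.9] open 38.9 grip 30.0
  turn z 0.059 then shift [-134.5  195.   -55.6] | in present axes [-145.8  186.7  -55.6]
```

>>> play_rows:
  moves:
    - [[0,0,-20,0,0,0],[0,0,-35,0,0,0],[-20,26,0,0,0,0],[-28,36,0,0,0,0],[-28,36,0,0,0,0]]

```text
time_s: 37.55
position: [0.4948, 0.0276, 0.0507]
tcp_rot: [[0.972, 0.234, 0.001], [0.234, -0.972, -0.0], [0.001, 0.0, -1.0]]
force: [1.1, -0.2, -1.0]
opening: 0.443
grasp_force: 30.0
```

>>> play_rows:
  moves:
    - [[-28,36,0,0,0,0],[-22,28,0,0,0,0],[-14,18,0,0,0,0],[-5.8,6.7,0,0,0,0],[0,0,0,0,0,0.059]]

```text
time_s: 38.05
position: [0.4475, -0.0751, 0.0505]
tcp_rot: [[0.985, 0.17, -0.001], [0.17, -0.985, 0.0], [-0.001, -0.001, -1.0]]
force: [-0.2, 0.3, -0.7]
opening: 0.442
grasp_force: 30.0
```

>>> play_rows:
  moves:
    - [[0,0,0,0,0,0],[0,0,0,0,0,0],[0,0,0,0,0,0]]

```text
time_s: 38.35
position: [0.4482, -0.0737, 0.0506]
tcp_rot: [[0.984, 0.176, 0.0], [0.176, -0.984, 0.0], [0.0, -0.0, -1.0]]
force: [0.2, -0.1, -1.5]
opening: 0.441
grasp_force: 30.0
```

```bash
python3 -c "
from h import *
goto(448.3,-74.4,49,10)"; python3 held.py dial_centre
```

```text
t 38.4 pos [448.2 -73.7  50.6] yaw 10.13 F [ 0.2 -0.1 -1.5] open 38.3 grip 30.0
  turn z 0.002 then shift [-0.   0.7 35. ] | in present axes [-0.1  0.7 35. ]
t 38.4 pos [448.2 -73.7  50.6] yaw 10.13 F [ 0.2 -0.1 -1.5] open 38.3 grip 30.0
  turn z -0.0 then shift [ 0.  0. -0.] | in present axes [ 0. -0. -0.]
zb 0.05500055229155827
top none
side none
```

>>> play_rows:
  moves:
    - [[0,0.6,12,0,0,0],[0,0,12,0,0,0],[0,0,7,0,0,0],[0,0,3,0,0,0],[0,0,0,0,0,0]]

```text
time_s: 39.05
position: [0.4479, -0.0748, 0.0164]
tcp_rot: [[0.985, 0.174, -0.001], [0.174, -0.985, 0.0], [-0.001, -0.0, -1.0]]
force: [-0.2, -0.0, -1.2]
opening: 0.448
grasp_force: 30.0
```

>>> play_rows:
  moves:
    - [[0,0,1,0,0,0],[0,0,1,0,0,0],[0,0,1,0,0,0],[0,0,0,0,0,0]]

```text
time_s: 39.45
position: [0.4482, -0.075, 0.0137]
tcp_rot: [[0.985, 0.174, 0.0], [0.174, -0.985, -0.0], [0.0, 0.0, -1.0]]
force: [0.2, -0.0, -0.6]
opening: 0.449
grasp_force: 30.0
```

>>> play_rows:
  moves:
    - [[0,0,0.5,0,0,0],[0,0,0.5,0,0,0],[0,0,0.5,0,0,0],[0,0,0,0,0,0]]

```text
time_s: 39.85
position: [0.4481, -0.0749, 0.0121]
tcp_rot: [[0.985, 0.174, -0.0], [0.174, -0.985, 0.0], [-0.0, -0.0, -1.0]]
force: [-0.1, 0.0, -1.7]
opening: 0.445
grasp_force: 30.0
```

>>> play_rows:
  moves:
    - [[0,-0.4,1,0,0,0],[0,0,1,0,0,0],[0,0,0.5,0,0,0],[0,0,0,0,0,0]]

```text
time_s: 40.25
position: [0.448, -0.0745, 0.0095]
tcp_rot: [[0.985, 0.174, -0.0], [0.174, -0.985, 0.0], [-0.0, -0.0, -1.0]]
force: [-0.6, 0.4, -1.5]
opening: 0.445
grasp_force: 30.0
```

>>> play_rows:
  moves:
    - [[0,0,1,0,0,0],[0,0,1,0,0,0],[0,0,1,0,0,0],[0,0,0,0,0,0]]

```text
time_s: 40.65
position: [0.448, -0.0745, 0.0067]
tcp_rot: [[0.985, 0.174, -0.0], [0.174, -0.985, 0.0], [-0.0, -0.0, -1.0]]
force: [0.4, 0.1, 0.9]
opening: 0.444
grasp_force: 30.0
```

>>> play_rows:
  moves:
    - [[0,0,1,0,0,0],[0,0,1,0,0,0],[0,0,1,0,0,0],[0,0,0,0,0,0]]

```text
time_s: 41.05
position: [0.4481, -0.0746, 0.0035]
tcp_rot: [[0.985, 0.174, -0.0], [0.174, -0.985, 0.0], [-0.0, -0.0, -1.0]]
force: [0.0, -0.7, -0.2]
opening: 0.442
grasp_force: 30.0
```

>>> play_rows:
  moves:
    - [[0,0,1,0,0,0],[0,0,1,0,0,0],[0,0,0,0,0,0]]

```text
time_s: 41.35
position: [0.448, -0.0746, 0.002]
tcp_rot: [[0.985, 0.174, 0.0], [0.174, -0.985, -0.0], [0.0, 0.0, -1.0]]
force: [-1.8, 0.7, 5.6]
opening: 0.444
grasp_force: 30.0
```

>>> play_rows:
  moves:
    - [[0,0,-0.8,0,0,0],[0,0,0,0,0,0],[0,0,0,0,0,0]]
  fingers: 0.15

```text
time_s: 41.65
position: [0.4481, -0.0746, 0.0023]
tcp_rot: [[0.985, 0.174, 0.0], [0.174, -0.985, -0.0], [-0.0, 0.0, -1.0]]
force: [0.5, 0.3, 0.3]
opening: 0.564
grasp_force: 0.0
```

>>> play_rows:
  moves:
    - [[0,0,-15,0,0,0],[0,0,-45,0,0,0],[0,0,-40,0,0,0],[30,-35,-10,0,0,0],[32,-37,0,0,0,0]]

```text
time_s: 42.15
position: [0.4987, 0.0064, 0.1149]
tcp_rot: [[0.985, 0.17, 0.005], [0.17, -0.985, -0.001], [0.005, 0.002, -1.0]]
force: [0.1, -0.3, -1.2]
opening: 0.573
grasp_force: 0.0
```

>>> play_rows:
  moves:
    - [[32,-37,0,0,0,0],[32,-37,0,0,0,0],[32,-20,0,0,0,0],[20,0,0,0,0,0],[0,0,0,0,0,0]]
  fingers: -1

```text
time_s: 42.65
position: [0.5972, 0.1211, 0.1123]
tcp_rot: [[0.984, 0.176, 0.003], [0.176, -0.984, -0.0], [0.003, 0.001, -1.0]]
force: [-0.3, -0.5, 0.7]
opening: 0.204
grasp_force: 0.0
```

```bash
cat > seat.py <<'E'
from h import *
c=np.radians(10)
C={"dial_centre":(-50,31),"feeler_centre":(-38,-31),"depth_centre":(38,31),"vblock_centre":(36,-31)}
# visible part only: above z=18 (12..26 of part)
import h
for n in C: h.M[n]=[(P,max(z0,12),z1) for P,z0,z1 in h.M[n]]
for cam in("top","side"):
    p=bot.capture(cam);cv2.imwrite(f"pics/seat_{cam}.png",p["image"])
    for n,(x,y) in C.items():
        X,Y=.5029+(x*np.cos(c)-y*np.sin(c))/1e3,-.0962+(x*np.sin(c)+y*np.cos(c))/1e3
        k=mask(p,n,(X,Y),.025)
        if k is None: print(cam,n,"none");continue
        r,f=fit([(p,k)],n,(X,Y,c),.006);print(cam,n,"off",np.round(r[:2]-[X*1e3,Y*1e3],1),r[2],f)
    i=p["image"]
    if cam=="top": a=i[170:280,370:470]
    else: b=i[270:360,255:385]
cv2.imwrite("pics/c9.png",cv2.resize(np.hstack([cv2.resize(a,(300,330),interpolation=2),cv2.resize(b,(476,330),interpolation=2)]),None,fx=1,fy=1))
for cam in("top","side"):
    p=bot.capture(cam);im=cv2.imread(f"pics/{cam}0.png");hsv=cv2.cvtColor(im,cv2.COLOR_BGR2GRAY)
    u=proj(p,[.64,.125,.063]).astype(int);x0,y0=u-14
    m=np.uint8(hsv[y0:y0+28,x0:x0+28]<45);n,l,s,ce=cv2.connectedComponentsWithStats(m)
    for j in range(1,n):
        if s[j,4]>60: print(cam,s[j],ce[j]+[x0,y0],np.round(ray(p,ce[j]+[x0,y0],.062)*1e3,1))
goto(638.5,125,110,10)
E
python3 seat.py
```

```text
top dial_centre off [-1.6  2.9] 9.5 0.002
top feeler_centre off [-0.8  3.2] 9.9 0.005
top depth_centre off [-1.5  2.7] 10.2 0.014
top vblock_centre off [-2.4  2.7] 9.6 0.005
side dial_centre off [ 1.3 -3.9] 11.5 0.009
side feeler_centre off [ 0.4 -3. ] 9.9 0.005
side depth_centre off [ 0.6 -3. ] 8.7 0.004
side vblock_centre off [ 0.7 -2.5] 9.4 0.008
t 43.2 pos [594.3 119.6 112.6] yaw 9.99 F [ 0.6 -0.1 -0.2] open 0.1 grip 0.0
  turn z -0.0 then shift [44.4  2.4 36. ] | in present axes [44.4  2.4 36. ]
```

View pics/c9.png

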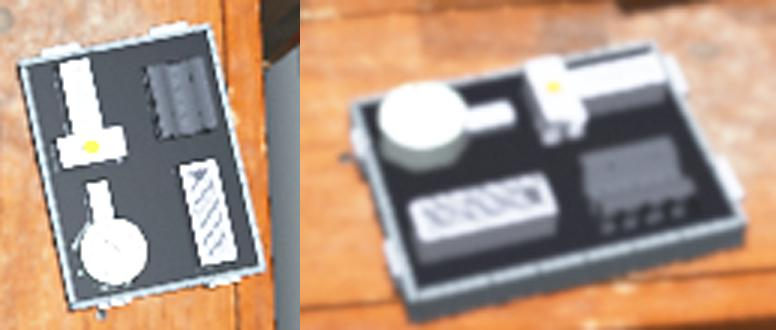

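Both views show all four gauges down in their cutouts. The offsets equal the opposite biases of the two cameras and average to about zero. Now the trigger.

Run:
```python
from h import *
p=bot.capture("side");q=bot.capture("top")
for z in(.06,.065): print(ray(q,[297.1,150.3],z)*1e3,ray(p,[373.3,214.5],z)*1e3)
for cam,pp,u in(("top",q,(297,150)),("side",p,(373,214))):
    im=cv2.cvtColor(cv2.imread(f"pics/{cam}0.png"),6)[u[1]-13:u[1]+14,u[0]-14:u[0]+15]
    m=np.uint8(im<75);n,l,s,ce=cv2.connectedComponentsWithStats(m)
    for j in range(1,n):
        if s[j,4]>40: print(cam,s[j],ce[j]+np.array(u)-[14,13],np.round(ray(pp,ce[j]+np.array(u)-[14,13],.063)*1e3,1))
```

```text
[637.35160231 124.22370477  60.        ] [642.45051385 123.06087329  60.        ]
[635.8922507  123.82646408  65.        ] [640.38197034 116.32743669  65.        ]
top [ 6  4 16 13 59] [294.84745763 144.61016949] [647.1 128.   63. ]
top [ 8 11 16 12 55] [299.49090909 156.05454545] [625.7 119.8  63. ]
side [21  0  8  9 53] [384.16981132 204.1509434 ] [672.9 154.   63. ]
side [  7   8  14  12 137] [372.3649635  214.54014599] [639.2 119.1  63. ]
```

>>> play_rows:
  moves:
    - [[14,1.5,0,0,0,0],[20,2,0,0,0,0],[9,0.8,15,0,0,0],[0,0,20,0,0,0],[0,0,15,0,0,0]]

```text
time_s: 43.85
position: [0.6363, 0.1231, 0.0602]
tcp_rot: [[0.985, 0.174, -0.003], [0.174, -0.985, -0.0], [-0.003, -0.0, -1.0]]
force: [0.3, -0.0, -0.1]
opening: 0.007
grasp_force: 0.0
```

>>> play_rows:
  moves:
    - [[0,0,8,0,0,0],[0,0,4,0,0,0],[0,0,0,0,0,0],[0,0,0,0,0,0]]

```text
time_s: 44.25
position: [0.638, 0.1231, 0.051]
tcp_rot: [[0.985, 0.174, 0.001], [0.174, -0.985, 0.0], [0.001, 0.0, -1.0]]
force: [-0.0, -0.1, -0.8]
opening: 0.002
grasp_force: 0.0
```

```bash
python3 -c "
from h import *
goto(637.8,122.5,80,10)"
```

```text
t 44.2 pos [638.  123.1  51. ] yaw 10.02 F [-0.  -0.1 -0.8] open 0.2 grip 0.0
  turn z 0.0 then shift [-0.3  0.6  4.4] | in present axes [-0.3  0.6  4.4]
```

>>> play_rows:
  moves:
    - [[0,0,4,0,0,0],[0,0,3,0,0,0],[0,0,2.5,0,0,0],[0,0,1.5,0,0,0],[0,0,0,0,0,0]]

```text
time_s: 44.75
position: [0.6381, 0.1231, 0.0396]
tcp_rot: [[0.985, 0.174, 0.001], [0.174, -0.985, 0.0], [0.001, 0.0, -1.0]]
force: [1.7, 0.6, 2.9]
opening: 0.004
grasp_force: 0.8
```

>>> play_rows:
  moves:
    - [[0,0,0.7,0,0,0],[0,0,0,0,0,0]]

```text
time_s: 44.95
position: [0.638, 0.1231, 0.039]
tcp_rot: [[0.985, 0.174, 0.001], [0.174, -0.985, 0.0], [0.001, 0.0, -1.0]]
force: [1.7, -0.0, 2.0]
opening: 0.004
grasp_force: 0.9
```

>>> play_rows:
  moves:
    - [[0,0,0.4,0,0,0],[0,0,0,0,0,0],[0,0,0,0,0,0],[0,0,0,0,0,0],[0,0,0,0,0,0]]

```text
time_s: 45.45
position: [0.638, 0.1231, 0.0386]
tcp_rot: [[0.985, 0.174, 0.001], [0.174, -0.985, -0.0], [0.001, 0.0, -1.0]]
force: [1.9, -0.6, 4.1]
opening: 0.01
grasp_force: 1.7
```

>>> play_rows:
  moves:
    - [[0,0,0,0,0,0],[0,0,0,0,0,0],[0,0,0,0,0,0],[0,0,0,0,0,0],[0,0,0,0,0,0]]

```text
time_s: 45.95
position: [0.6379, 0.1231, 0.0386]
tcp_rot: [[0.985, 0.174, 0.001], [0.174, -0.985, 0.0], [0.001, 0.0, -1.0]]
force: [2.8, -0.1, 4.9]
opening: 0.004
grasp_force: 2.3
```

>>> play_rows:
  moves:
    - [[0,0,3,0,0,0],[0,0,3,0,0,0],[0,0,2.5,0,0,0],[0,0,1,0,0,0],[0,0,0,0,0,0]]

```text
time_s: 46.45
position: [0.638, 0.1231, 0.0303]
tcp_rot: [[0.985, 0.174, 0.001], [0.174, -0.985, -0.0], [0.001, 0.0, -1.0]]
force: [0.2, 0.2, 11.4]
opening: 0.004
grasp_force: 5.4
```

>>> play_rows:
  moves:
    - [[0,0,0,0,0,0],[0,0,-10,0,0,0],[0,0,-11.6,0,0,0],[0,0,0,0,0,0],[0,0,0,0,0,0]]

```text
time_s: 46.95
position: [0.636, 0.1231, 0.0496]
tcp_rot: [[0.985, 0.174, -0.003], [0.174, -0.985, -0.0], [-0.003, -0.0, -1.0]]
force: [-0.3, -0.8, 0.2]
opening: 0.006
grasp_force: 0.0
```

>>> play_rows:
  moves:
    - [[0,0,0,0,0,0],[0,0,0,0,0,0],[0,0,0,0,0,0]]

```text
time_s: 47.25
position: [0.6369, 0.1231, 0.0497]
tcp_rot: [[0.985, 0.174, -0.002], [0.174, -0.985, -0.0], [-0.002, -0.0, -1.0]]
force: [-0.3, -0.6, 0.7]
opening: 0.004
grasp_force: 0.0
```

>>> play_rows:
  moves:
    - [[0,0,4,0,0,0],[0,0,3,0,0,0],[0,0,2.5,0,0,0],[0,0,1.5,0,0,0],[0,0,1,0,0,0]]

```text
time_s: 47.75
position: [0.6378, 0.1231, 0.0385]
tcp_rot: [[0.985, 0.174, 0.0], [0.174, -0.985, 0.0], [0.0, 0.0, -1.0]]
force: [-0.3, -0.3, 5.7]
opening: 0.006
grasp_force: 2.8
```

>>> play_rows:
  moves:
    - [[0,0,0,0,0,0],[0,0,0,0,0,0],[0,0,0,0,0,0],[0,0,0,0,0,0],[0,0,0,0,0,0]]

```text
time_s: 48.25
position: [0.6378, 0.1231, 0.0387]
tcp_rot: [[0.985, 0.174, 0.001], [0.174, -0.985, 0.0], [0.0, 0.0, -1.0]]
force: [-0.0, 0.7, 3.1]
opening: 0.006
grasp_force: 1.5
```

Holding at the halfway stop; I'll hold a little longer, then press fully and come up.

>>> play_rows:
  moves:
    - [[0,0,0,0,0,0],[0,0,0,0,0,0],[0,0,0,0,0,0],[0,0,0,0,0,0],[0,0,0,0,0,0]]

```text
time_s: 48.75
position: [0.6377, 0.1231, 0.0386]
tcp_rot: [[0.985, 0.174, 0.0], [0.174, -0.985, 0.0], [0.0, 0.0, -1.0]]
force: [-0.1, 0.1, 4.1]
opening: 0.002
grasp_force: 2.0
```

>>> play_rows:
  moves:
    - [[0,0,3,0,0,0],[0,0,3,0,0,0],[0,0,2.5,0,0,0],[0,0,1.2,0,0,0],[0,0,0,0,0,0]]

```text
time_s: 49.25
position: [0.6378, 0.1232, 0.0303]
tcp_rot: [[0.985, 0.174, 0.001], [0.174, -0.985, -0.0], [0.001, 0.0, -1.0]]
force: [-1.8, -0.2, 11.5]
opening: 0.002
grasp_force: 5.5
```

>>> play_rows:
  moves:
    - [[0,0,0,0,0,0],[0,0,-12,0,0,0],[0,0,-25,0,0,0],[0,0,-40,0,0,0],[0,0,-20,0,0,0]]

```text
time_s: 49.75
position: [0.638, 0.1232, 0.1277]
tcp_rot: [[0.985, 0.174, 0.001], [0.174, -0.985, 0.0], [0.001, 0.0, -1.0]]
force: [0.5, 0.3, 0.6]
opening: 0.003
grasp_force: 0.0
```

>>> play_rows:
  moves:
    - [[-20,0,0,0,0,0],[-20,0,0,0,0,0],[0,0,0,0,0,0],[0,0,0,0,0,0],[0,0,0,0,0,0]]

```text
time_s: 50.25
position: [0.5991, 0.1162, 0.1254]
tcp_rot: [[0.985, 0.174, 0.001], [0.174, -0.985, 0.0], [0.001, 0.0, -1.0]]
force: [0.2, 0.0, 0.7]
opening: 0.003
grasp_force: 0.0
```

```bash
python3 seat.py | grep -v "^top \["
```

```text
top dial_centre off [-1.4  3. ] 8.9 0.008
top feeler_centre off [-1.8  2.9] 10.7 0.003
top depth_centre off [-1.   2.1] 11.1 0.012
top vblock_centre off [-2.2  2.1] 9.8 0.004
side dial_centre off [ 1.2 -4.1] 12.2 0.007
side feeler_centre off [ 0.8 -2.8] 12.8 0.009
side depth_centre off [ 0.4 -3.5] 10.5 0.005
side vblock_centre off [-0.  -2.3] 10.9 0.007
t 50.9 pos [598.2 116.2 125.8] yaw 10.02 F [ 0.4 -0.6  0.2] open 0.3 grip 0.0
  turn z 0.0 then shift [41.2 -1.7 49.2] | in present axes [41.2 -1.7 49.2]
```

>>> play_rows:
  moves:
    - [[0,0,-20,0,0,0],[0,0,0,0,0,0],[0,0,0,0,0,0],[0,0,0,0,0,0],[0,0,0,0,0,0]]
  fingers: 0

```text
time_s: 51.35
position: [0.5976, 0.1161, 0.145]
tcp_rot: [[0.985, 0.174, -0.001], [0.174, -0.985, -0.0], [-0.001, -0.0, -1.0]]
force: [-0.2, -0.8, -0.5]
opening: 0.377
grasp_force: 0.0
```

```bash
python3 -c "
from rig import bot
print(bot.hand_in())"
```

```text
the job is handed in; nothing more can be done
None
```

I pressed all four gauges home in their own cutouts, printed both labels (halfway hold, full press, release each time), and handed the job in at about 51 s; no verdict came back.

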